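# Swap the box and the timer and unstack the cup

## Task

The grey box and the kitchen timer stand on each other's coasters, and a lidded cup has been stacked on the box with a spacer board in between. Put the cup in the middle of the six-sided coaster, lay the spacer board squarely on the other spacer board where that one lies, and swap the box and the timer, so that the timer ends in the middle of the round coaster and the box in the middle of the square one. Keep everything upright; the empty grey mat may be used to park something on the way, but must be bare at the end.

Things in the scene. Friction and masses are not known exactly. Their poses are not given: they have to be found in the camera images.
- cup: Small tan lidded portion cup, loose, round, lid 56 mm across at the top, tapering towards the foot, 32 mm tall. Starts on top of the stack (cup on spacer board on grey box on round coaster). Origin: centre of its underside, z up.
- stack_board: Plywood spacer board, loose, 42 x 62 x 8 mm, lying flat between the cup and the grey box at the start. Origin: centre of its underside; x along the 42 mm side, y along the 62 mm side, z up. It lies across the box: its 62 mm length overhangs the long sides of the box by about 6 mm each, and the ends of the box show beyond its 42 mm width.
- grey_box: Small plain grey box, loose, 62 x 50 x 30 mm tall; the foot of the stack, on the round coaster at the start. Origin: centre of its underside; x along the 62 mm side, y along the 50 mm side, z up.
- timer: Round white kitchen timer, loose, 62 mm across, with a red upright grip bar on top; on the square coaster at the start. Body up to 26 mm above its underside, bar from 27 to 40 mm; the bar is 44 mm long along the timer's x and 8 mm thick along its y, through the centre, and does not turn. Origin: centre of its underside, z up.
- pile_board: The other plywood spacer board, loose, 42 x 62 x 8 mm, lying alone on the table: the start of the board pile. Origin: centre of its underside; x along the 42 mm side, y along the 62 mm side, z up.
- round_coaster: Round wooden coaster with cork inlay, fixed, 100 mm across, flat, 6 mm thick; the timer's place. Origin: centre of its underside, z up (top at z = 6 mm).
- square_coaster: Square wooden coaster with cork inlay, fixed, 100 x 100 mm, flat, 6 mm thick; the grey box's place. Origin: centre of its underside, x and y along its sides, z up (top at z = 6 mm).
- hex_coaster: Six-sided wooden coaster with cork inlay, fixed, 112 mm across corners, flat, 6 mm thick, empty at the start; the cup's place. Origin: centre of its underside, z up (top at z = 6 mm).
- rest_mat: Thin grey oblong ribbed mat, fixed, 85 x 125 x 3 mm, flat and empty at the start: a free spot for parking one thing. Origin: centre of its underside; x along the 85 mm side, y along the 125 mm side, z up (top at z = 3 mm).
Not all that is in view belongs to the job. What is shaped like the cup but turquoise is not meant.

How it is judged (in metres and radians):
At the end, for the whole second after the job is handed in: Cup on the six-sided, box on the square, timer on the round coaster, each upright (0.1 rad) and within 15 mm of its centre; spacer board flat on the other board, within 15 mm and 0.2 rad of it, the lower board within 20 mm of where it lay; all released and at rest (horizontal distance between cup and hex_coaster below 0.015 m and z of cup in the frame of hex_coaster between 0.002 and 0.011 m and angle between each of cup, grey_box, timer, stack_board's own z axis and vertical below 0.1 rad and linear speed of each of cup, grey_box, timer, stack_board, pile_board below 0.02 m/s and horizontal distance between grey_box and square_coaster below 0.015 m and z of grey_box in the frame of square_coaster between 0.002 and 0.011 m and horizontal distance between timer and round_coaster below 0.015 m and z of timer in the frame of round_coaster between 0.002 and 0.011 m and horizontal distance between stack_board and pile_board below 0.015 m and z of stack_board in the frame of pile_board between 0.004 and 0.013 m and angle between the x axis of stack_board and the x axis of pile_board, either way round below 0.2 rad and distance of pile_board from where it was at the start of the episode below 0.02 m); the robot touches nothing.
It fails at once if the cup is tipped over (more than 0.6 rad) (angle between cup's own z axis and vertical above 0.6 rad).
It fails at once if the grey box is tipped over (more than 0.6 rad) (angle between grey_box's own z axis and vertical above 0.6 rad).
It fails at once if the timer is tipped over (more than 0.6 rad) (angle between timer's own z axis and vertical above 0.6 rad).
It fails at once if the spacer board is tipped over (more than 0.6 rad) (angle between stack_board's own z axis and vertical above 0.6 rad).
It also fails if it takes over 126 s, if anything falls off the work surface, if the arm or the gripper's body presses on something with over 40 N, if the wrist force passes 120 N, or if a joint passes its speed limit or range.

## Robot

A 6-joint arm with a two-finger parallel gripper is mounted at the origin on a cart in front of the work surface, level with it; the furniture and walls round the work are solid. World frame = base frame: x ahead of the robot, y to its left, z up, the work surface at z = 0. Lengths are in m, angles in degrees, forces in N, time in s.
With the tool pointing down it reaches from about 0.35 to 0.875 m from the base axis. Payload 4.2 kg.
Tool frame: the origin (TCP) lies midway between the tips of the shut fingers; the grasp point (between the pads) lies 19 mm behind it; z points along the fingers, y is the direction in which the jaws open and shut (so a half turn about z gives the same grasp; the last joint's range is limited). The gripper opens to 87 mm and grips with 3 to 60 N. Pads are 19 mm wide; open, the fingers measure 117 mm over their backs; the gripper's body (75 mm by 190 mm) begins 51 mm behind the grasp point.
Start: joints at [-59.725, 22.042, 0.453, 0, -68.411, -14.817], TCP at [0.167, -0.602, 0.223] pointing down, gripper open.
Joint ranges: [-179.83, 179.83], [-69.29, 118.12], [-61.27, 80.66], [-181.25, 117.63], [-171.15, -9.14], [-177.46, 177.46]. Speed limits (degrees/s): [159.86, 159.86, 180, 180, 180, 180].

## Interface

Orientations are given as a 3x3 rotation matrix whose columns are the frame's x, y, z axes.
In Python, from station import sense, capture, get_calibration, finish_job, spot_in, spot_point gives the robot as it stands.
- The arm moves only by the shell command python3 -m inch 'ROWS'. ROWS is JSON, a list of rows, each an object with "fingers": the finger opening in cm, from 0 to 8.7; "delta_pos": the shift along the tool's x, y, z in cm, a list of three; "spin": the turn about the tool's z in degrees. In form: [{"fingers": fingers, "delta_pos": [dx, dy, dz], "spin": spin}, ...]. A call has 1 to 20 rows; each row is the pose to reach, as a shift and turn from the pose commanded when the call began, along the tool's axes at that moment; what a row does not reach only later rows make up. A row lasts 1/10 s, in which the tool goes at most 50 mm and 8.59 degrees, less where a joint would pass 70% of its speed; a pose out of reach is approached as far as the arm can. A call with a gripper value outside its range is refused whole. The fingers move at their own pace and stop on an object; the grip force is fixed at half the most. Time passes only in rows, so rows that repeat a pose let the fingers close. It gives the time, the measured TCP pose, the force and the opening at its end, in the units of the state.
- sense(): the state, without advancing time (a new reading comes with each control period).
- capture(name): name is "side" or "top"; returns the picture (384x512x3 uint8, red, green, blue); there is no depth.
- get_calibration(name): a dict with "K" (3x3 intrinsics, pixels), "T" (4x4, takes a point from camera to world coordinates). Camera axes: x right, y up, looking along -z (the intrinsics and any distortion apply to the point x, -y, -z); pixel columns grow to the right and rows downward; lengths in m; the calibration is good to about 2 mm. A picture is of the moment at which its call begins. get_calibration takes no time and is no camera call.
- finish_job(): hands the job in, once; it reports no verdict.
Trained networks look in the newest picture that a camera, given by its name, has taken for a name from the list of things; names that differ only in an ending like _2 or _b are one class to them, and where a whole thing is asked for, a point or a joint stands for the part that bears it (a point fixed in the world has none). Each returns a list of dicts, best first, with "conf" (0 to 1); they miss things now and then, are a little off and sometimes report something else, mostly with a low value. They report only what shows in the picture. A call takes as long as a camera call. They do not tell look-alikes from the thing itself.
- spot_in(camera, target): "extent" ([left, top, right, bottom] as shares, 0 to 1, of the picture: columns of its width, rows of its height, round what is visible of it).
- spot_point(camera, target): "location" ([column, row] as shares, 0 to 1, of the picture: columns of its width, rows of its height: a listed point, or the origin of a listed thing).
The state is a dict: "time_s": time; "joints": joint angles; "joint_velocities": joint speeds; "effort": joint torques, N m; "tcp_pos": TCP position; "ee_rot": TCP orientation; "wrist_force": force on the tool from outside, world axes, zero at the start; "moment": the same for the moment, N m; "gripper_width": opening from 0.0 (shut) to 1.0 (fully open).
Only numpy, scipy, OpenCV 4.12 (cv2) and the standard library are available. Lean on these libraries where they do the work, as an engineer would, in place of code of your own. Each camera call takes 0.05 s, during which the arm holds its last target.

## Working session

There is one attempt and no reset: what is moved stays moved. The work goes in short steps, Python scripts to look and compute and a shell command to move; the robot and the scene stay as the last step left them, time stands still between calls to the robot, and variables do not carry over. Pictures are saved under pics/ and viewed, and the job is handed in when it is done.

```bash
ls; mkdir -p pics; cat > look.py <<'E'
import cv2,sys
from station import *
def snap(n,f):
    im=capture(n); cv2.imwrite(f'pics/{f}.png',cv2.cvtColor(im,cv2.COLOR_RGB2BGR)); return im
E
python3 - <<'E'
from look import *
import numpy as np
np.set_printoptions(precision=4,suppress=True)
for n in('side','top'):
    snap(n,n+'0'); c=get_calibration(n); print(n,{k:np.array(v) for k,v in c.items()})
print(sense())
E
```

```text
pics
side {'K': array([[465.5727,   0.    , 251.7256],
       [  0.    , 465.5727, 189.7219],
       [  0.    ,   0.    ,   1.    ]]), 'T': array([[ 0.9762,  0.053 , -0.2103,  0.1778],
       [-0.2152,  0.356 , -0.9094, -1.4941],
       [ 0.0266,  0.933 ,  0.3589,  0.596 ],
       [ 0.    ,  0.    ,  0.    ,  1.    ]])}
top {'K': array([[401.7882,   0.    , 258.3571],
       [  0.    , 401.7882, 191.0235],
       [  0.    ,   0.    ,   1.    ]]), 'T': array([[-0.0229,  0.9968, -0.076 ,  0.3703],
       [-0.9997, -0.0222,  0.01  , -0.1479],
       [ 0.0083,  0.0762,  0.9971,  1.4762],
       [ 0.    ,  0.    ,  0.    ,  1.    ]])}
{'time_s': 0.1, 'joints': array([-59.7267,  22.0863,   0.3876,  -0.0244, -68.4124, -14.8177]), 'joint_velocities': array([ 0.008 , -0.0539,  0.1401,  0.0884, -0.063 , -0.0152]), 'effort': array([ -0.0008, -39.1692,  18.7934,   4.2318,   0.0134,  -0.0001]), 'tcp_pos': array([ 0.1664, -0.6019,  0.2216]), 'ee_rot': array([[-0.9639, -0.2663, -0.0006],
       [-0.2663,  0.9639,  0.0019],
       [ 0.0001,  0.002 , -1.    ]]), 'wrist_force': array([ 0.4207,  0.151 , -0.0545]), 'moment': array([ 0.0078,  0.0158, -0.0461]), 'gripper_width': 1.0036040010718452}
```

View pics/top0.png

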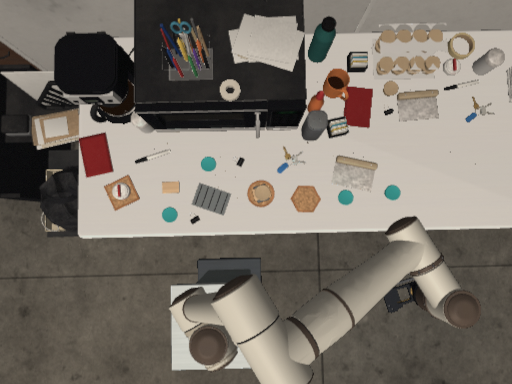

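View pics/side0.png

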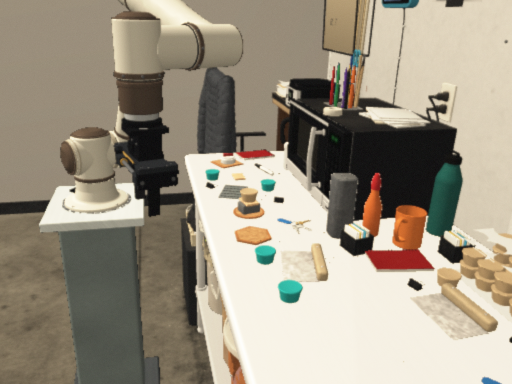

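```bash
cat >> look.py <<'E'
import numpy as np
np.set_printoptions(precision=4,suppress=True)
def ray(n,u,v):
    c=get_calibration(n);K=np.array(c['K']);T=np.array(c['T'])
    d=np.array([(u-K[0,2])/K[0,0],-(v-K[1,2])/K[1,1],-1.]); return T[:3,3],T[:3,:3]@d
def onz(n,u,v,z):
    o,d=ray(n,u,v); return o+d*(z-o[2])/d[2]
def proj(n,p):
    c=get_calibration(n);K=np.array(c['K']);T=np.array(c['T'])
    q=T[:3,:3].T@(np.asarray(p,float)-T[:3,3]); return np.array([K[0,2]+K[0,0]*q[0]/-q[2],K[1,2]-K[1,1]*q[1]/-q[2]])
def crop(n,f,x0,y0,x1,y1,s):
    im=capture(n); cv2.imwrite(f'pics/{f}.png',cv2.cvtColor(cv2.resize(im[y0:y1,x0:x1],None,fx=s,fy=s,interpolation=cv2.INTER_CUBIC),cv2.COLOR_RGB2BGR)); return im
def pts(n,names,thr=.2):
    for k,z in names.items():
        for r in spot_point(n,k):
            if r['conf']>thr:
                u,v=r['location'][0]*512,r['location'][1]*384
                print(n,k,round(r['conf'],2),round(u,1),round(v,1),onz(n,u,v,z))
E
python3 - <<'E'
from look import *
crop('top','topc',90,140,350,240,3)
Z=dict(cup=.044,stack_board=.036,grey_box=.006,timer=.006,pile_board=0,round_coaster=0,square_coaster=0,hex_coaster=0,rest_mat=0)
pts('top',Z)
crop('side','sidec',190,140,290,260,5)
pts('side',Z)
print(sense()['time_s'])
E
```

```text
top cup 0.64 172.8 213.7 [0.4054 0.1435 0.044 ]
top cup 0.64 392.8 196.6 [ 0.4486 -0.6433  0.044 ]
top cup 0.63 262.2 192.5 [ 0.4738 -0.1759  0.044 ]
top cup 0.47 209.2 165.3 [0.5759 0.0119 0.044 ]
top grey_box 0.61 256.0 193.7 [ 0.4727 -0.1538  0.006 ]
top timer 0.55 119.8 190.2 [0.4967 0.3442 0.006 ]
top timer 0.24 258.9 195.7 [ 0.4651 -0.1644  0.006 ]
top pile_board 0.64 171.4 185.4 [0.5107 0.1568 0.    ]
top round_coaster 0.83 259.9 193.7 [ 0.4728 -0.1682  0.    ]
top hex_coaster 0.64 303.1 198.6 [ 0.4511 -0.3269  0.    ]
top rest_mat 0.6 210.3 196.4 [0.4669 0.0145 0.    ]
side cup 0.9 266.4 259.3 [ 0.4365 -0.5517  0.044 ]
side cup 0.86 289.3 297.2 [ 0.4448 -0.7128  0.044 ]
side cup 0.71 227.0 160.5 [0.4738 0.2311 0.044 ]
side cup 0.5 246.6 198.8 [ 0.4681 -0.1706  0.044 ]
side cup 0.5 210.0 176.2 [0.3832 0.0568 0.044 ]
side cup 0.47 265.1 190.5 [ 0.5435 -0.1089  0.044 ]
side stack_board 0.49 248.0 203.2 [ 0.4693 -0.1877  0.036 ]
side stack_board 0.24 250.1 233.7 [ 0.4307 -0.3963  0.036 ]
side grey_box 0.48 245.9 210.1 [ 0.4666 -0.1719  0.006 ]
side timer 0.51 228.3 160.8 [0.4988 0.3449 0.006 ]
side pile_board 0.65 239.6 178.9 [0.5061 0.1343 0.    ]
side round_coaster 0.48 246.2 210.4 [ 0.47  -0.161  0.   ]
side square_coaster 0.53 230.1 161.6 [0.5077 0.3521 0.    ]
side hex_coaster 0.74 252.2 234.2 [ 0.4522 -0.3298  0.    ]
side rest_mat 0.57 234.4 191.1 [0.4634 0.0117 0.    ]
1.1
```

View pics/topc.png

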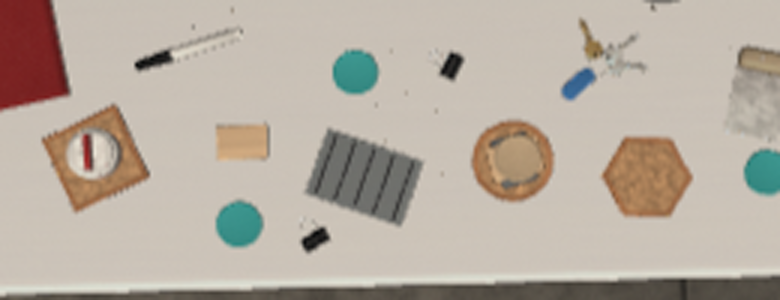

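View pics/sidec.png

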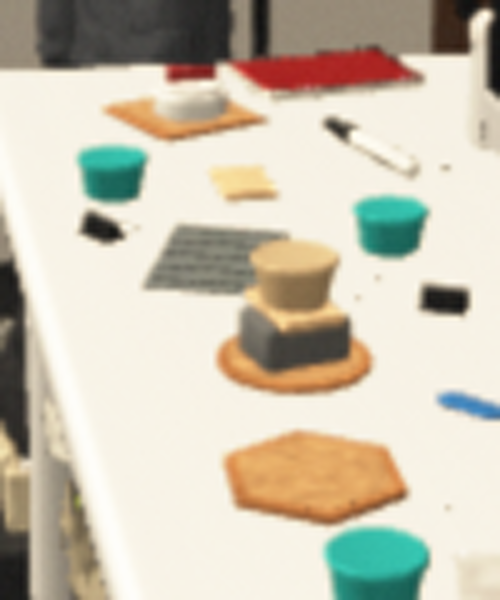

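```bash
python3 - <<'E'
from look import *
im=capture('top'); S=4
sub=cv2.resize(im[140:240,90:350],None,fx=S,fy=S,interpolation=cv2.INTER_CUBIC)
hsv=cv2.cvtColor(sub,cv2.COLOR_RGB2HSV)
cv2.imwrite('pics/t1.png',cv2.cvtColor(cv2.resize(im[172:214,235:330],None,fx=8,fy=8,interpolation=cv2.INTER_CUBIC),cv2.COLOR_RGB2BGR))
cv2.imwrite('pics/t2.png',cv2.cvtColor(cv2.resize(im[168:222,100:190],None,fx=8,fy=8,interpolation=cv2.INTER_CUBIC),cv2.COLOR_RGB2BGR))
def f(x,y): return x/S+90-.5+.5/S, y/S+140-.5+.5/S
sat=hsv[...,1]
def comp(mask,z):
    mask=mask.astype(np.uint8)
    cs,_=cv2.findContours(mask,cv2.RETR_EXTERNAL,cv2.CHAIN_APPROX_NONE)
    for c in cs:
        if cv2.contourArea(c)<40*S*S: continue
        m=cv2.moments(c); u,v=f(m['m10']/m['m00'],m['m01']/m['m00'])
        r=cv2.minAreaRect(c); b=cv2.boxPoints(r)
        w=np.array([onz('top',*f(*p),z)[:2] for p in b])
        e1=w[1]-w[0]; e2=w[2]-w[1]
        print('uv',round(u,1),round(v,1),onz('top',u,v,z)[:2],'rectc',w.mean(0),'e1 %.1fmm %.1fdeg e2 %.1fmm %.1fdeg'%(np.hypot(*e1)*1e3,np.degrees(np.arctan2(e1[1],e1[0])),np.hypot(*e2)*1e3,np.degrees(np.arctan2(e2[1],e2[0]))))
print('sat (z=.006)');comp((sat>75),.006)
print('grey mat z=.003');comp((hsv[...,2]<130)&(sat<60),.003)
print('red bar z=.04');
m=(sat>130)&((hsv[...,0]<6)|(hsv[...,0]>172))
comp(m,.04)
print(sense()['time_s'])
E
```

```text
sat (z=.006)
uv 169.2 214.3 [0.4043 0.1643] rectc [0.4044 0.1643] e1 53.4mm -64.5deg e2 53.3mm -154.1deg
uv 344.2 197.0 [ 0.4534 -0.4773] rectc [ 0.4538 -0.4753] e1 42.4mm -91.3deg e2 53.4mm 177.7deg
uv 305.2 198.5 [ 0.4509 -0.3339] rectc [ 0.4508 -0.3337] e1 108.6mm -32.5deg e2 97.5mm -122.5deg
uv 170.3 186.9 [0.5045 0.1599] rectc [0.5042 0.16  ] e1 61.1mm -88.9deg e2 39.5mm -178.1deg
uv 260.5 193.2 [ 0.4743 -0.1702] rectc [ 0.4736 -0.1704] e1 98.4mm -91.3deg e2 97.5mm 178.5deg
uv 121.4 192.4 [0.4886 0.3385] rectc [0.4888 0.3388] e1 100.1mm -65.5deg e2 100.1mm -155.0deg
uv 282.2 167.5 [ 0.5674 -0.2527] rectc [ 0.5677 -0.2529] e1 45.5mm -48.8deg e2 18.8mm -139.3deg
uv 207.9 163.6 [0.5877 0.0208] rectc [0.5878 0.021 ] e1 53.5mm -91.2deg e2 52.0mm 179.2deg
uv 342.5 158.7 [ 0.5952 -0.4767] rectc [ 0.5948 -0.4778] e1 20.9mm -4.6deg e2 49.5mm -93.7deg
uv 99.4 157.6 [0.6187 0.4196] rectc [0.6174 0.4136] e1 83.8mm -91.2deg e2 136.6mm -179.7deg
grey mat z=.003
uv 251.8 236.8 [ 0.3157 -0.1351] rectc [ 0.3232 -0.0187] e1 946.4mm -91.3deg e2 28.2mm 177.7deg
uv 194.6 219.4 [0.384  0.0724] rectc [0.3841 0.0725] e1 34.7mm -57.4deg e2 19.8mm -147.2deg
uv 211.0 198.6 [0.4585 0.0118] rectc [0.4587 0.0116] e1 83.0mm -19.3deg e2 123.8mm -110.0deg
uv 240.2 161.5 [ 0.5934 -0.098 ] rectc [ 0.5937 -0.098 ] e1 32.9mm -27.5deg e2 20.3mm -118.0deg
uv 141.0 159.7 [0.6081 0.2676] rectc [0.6078 0.269 ] e1 46.5mm -73.8deg e2 16.9mm -163.3deg
red bar z=.04
uv 99.1 157.4 [0.6139 0.4074] rectc [0.613  0.4015] e1 80.0mm -91.2deg e2 130.8mm -179.7deg
1.15
```

View pics/t1.png

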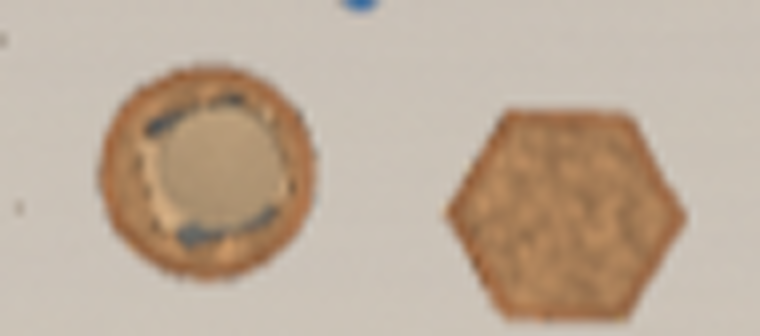

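View pics/t2.png

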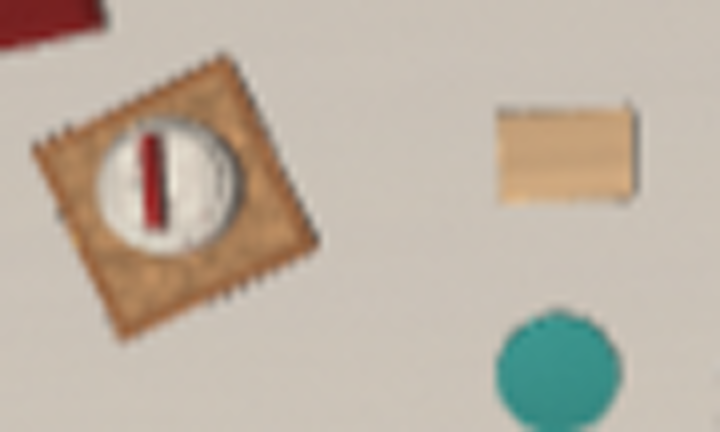

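```bash
cat >> look.py <<'E'
def go(x,y,z,yaw=None):
    """delta cm in tool axes to reach TCP xyz; yaw=deg of jaw axis (tool y), mod 180"""
    s=sense();R=np.array(s['ee_rot']);d=R.T@(np.array([x,y,z])-s['tcp_pos'])*100
    cur=np.degrees(np.arctan2(R[1,1],R[0,1])); out=[0]
    if yaw is not None:
        a=-( (yaw-cur+90)%180-90); out=[a, a-180*np.sign(a)]
    print('delta',d.round(2),'spin',np.round(out,1),'| j6',round(s['joints'][5],1),'yaw',round(cur,1),'t',round(s['time_s'],2),'tcp',np.array(s['tcp_pos']),'grip',round(s['gripper_width']*8.7,2))
E
python3 - <<'E'
from look import *
print('cup',onz('top',261.7,191.9,.076)); print('bar',onz('top',118.8,190.2,.046)); print('timerdisc',onz('top',120.7,190.7,.032))
for p in [(.474,-.170,.076),(.489,.339,.032)]: print(proj('top',p),proj('side',p))
for z in (.054,.2): go(.474,-.172,z,107)
E
```

```text
cup [ 0.4737 -0.1736  0.076 ]
bar [0.4933 0.3344 0.046 ]
timerdisc [0.4926 0.3323 0.032 ]
[260.6664 191.8276] [248.6228 189.126 ]
[118.8331 191.7288] [226.2766 155.3638]
delta [-41.1   33.29  16.85] spin [ -1.5 178.5] | j6 -14.8 yaw 105.5 t 1.15 tcp [ 0.1666 -0.6024  0.2225] grip 8.72
delta [-41.1   33.29   2.25] spin [ -1.5 178.5] | j6 -14.8 yaw 105.5 t 1.15 tcp [ 0.1666 -0.6024  0.2225] grip 8.72
```

```bash
python3 -m inch '[{"fingers":8.7,"delta_pos":[-10,8,0],"spin":-1.5},{"fingers":8.7,"delta_pos":[-20,16,0],"spin":-1.5},{"fingers":8.7,"delta_pos":[-30,24,0],"spin":-1.5},{"fingers":8.7,"delta_pos":[-41.1,33.3,2.5],"spin":-1.5},{"fingers":8.7,"delta_pos":[-41.1,33.3,2.5],"spin":-1.5},{"fingers":8.7,"delta_pos":[-41.1,33.3,2.5],"spin":-1.5},{"fingers":8.7,"delta_pos":[-41.1,33.3,2.5],"spin":-1.5},{"fingers":8.7,"delta_pos":[-41.1,33.3,2.5],"spin":-1.5},{"fingers":8.7,"delta_pos":[-41.1,33.3,2.5],"spin":-1.5},{"fingers":8.7,"delta_pos":[-41.1,33.3,2.5],"spin":-1.5},{"fingers":8.7,"delta_pos":[-41.1,33.3,2.5],"spin":-1.5},{"fingers":8.7,"delta_pos":[-41.1,33.3,2.5],"spin":-1.5},{"fingers":8.7,"delta_pos":[-41.1,33.3,2.5],"spin":-1.5},{"fingers":8.7,"delta_pos":[-41.1,33.3,2.5],"spin":-1.5}]'
python3 - <<'E'
from look import *
go(.474,-.172,.054,107)
crop('side','s1',150,90,330,250,4)
E
```

```text
time_s: 2.55
tcp_pos: [0.4735, -0.1724, 0.1976]
ee_rot: [[-0.957, -0.291, -0.0], [-0.291, 0.957, -0.0], [0.0, 0.0, -1.0]]
wrist_force: [-0.2, -0.1, -0.1]
gripper_width: 1.001
delta [-0.06  0.02 14.36] spin [ -0.1 179.9] | j6 -71.6 yaw 106.9 t 2.55 tcp [ 0.4735 -0.1724  0.1976] grip 8.71
```

View pics/s1.png

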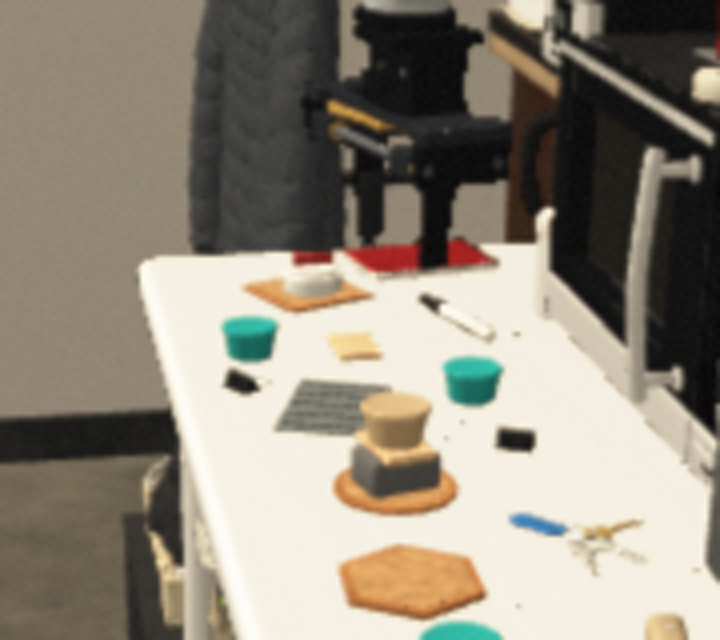

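```bash
python3 -m inch '[{"fingers":8.7,"delta_pos":[0,0,4]},{"fingers":8.7,"delta_pos":[0,0,8],"spin":0},{"fingers":8.7,"delta_pos":[0,0,10.5],"spin":0},{"fingers":8.7,"delta_pos":[0,0,10.5],"spin":0}]' 2>&1 | tail -3
python3 - <<'E'
from look import *
go(.474,-.172,.054,107)
E
```

```text
$[0]: bad value
delta [-0.08  0.04 14.37] spin [ -0.1 179.9] | j6 -71.6 yaw 106.9 t 2.6 tcp [ 0.4734 -0.1726  0.1977] grip 8.73
```

```bash
python3 -m inch '[{"fingers":8.7,"delta_pos":[0,0,4],"spin":0},{"fingers":8.7,"delta_pos":[0,0,8],"spin":0},{"fingers":8.7,"delta_pos":[0,0,10.5],"spin":0},{"fingers":8.7,"delta_pos":[0,0,10.5],"spin":0},{"fingers":8.7,"delta_pos":[0,0,10.5],"spin":0}]'
python3 - <<'E'
from look import *
go(.474,-.172,.054,107)
crop('side','s2',190,110,310,230,5)
crop('top','s2t',200,140,340,240,5)
E
```

```text
time_s: 3.1
tcp_pos: [0.4742, -0.1728, 0.0932]
ee_rot: [[-0.957, -0.291, 0.0], [-0.291, 0.957, -0.001], [-0.0, -0.001, -1.0]]
wrist_force: [-0.3, -0.2, -0.0]
gripper_width: 1.001
delta [-0.01  0.08  3.92] spin [ -0.1 179.9] | j6 -71.6 yaw 106.9 t 3.1 tcp [ 0.4742 -0.1728  0.0932] grip 8.71
```

View pics/s2.png

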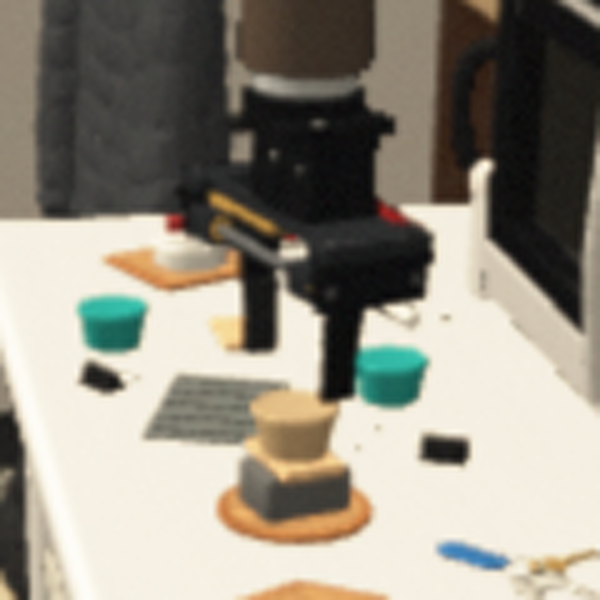

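View pics/s2t.png

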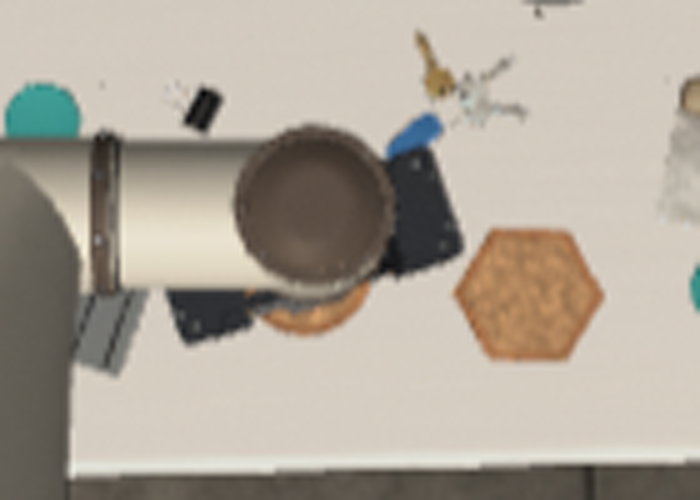

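```bash
python3 - <<'E'
from look import *
a=np.array([-.291,.957,0])
for s in(-.05,.05):
    p=np.array([.4742,-.1728,.0932])+a*s; u=proj('side',p); print(u,(u-[190,110])*5)
for p in [(.474,-.172,.076),(.474,-.172,.0),(.474,-.172,.006)]:
    u=proj('side',p); print(u,(u-[190,110])*5)
E
```

```text
[257.0565 189.5029] [335.2824 397.5143]
[241.4    179.3172] [257.0001 346.586 ]
[248.7571 189.3536] [293.7853 396.768 ]
[248.1747 211.6895] [290.8735 508.4473]
[248.2199 209.9561] [291.0994 499.7806]
```

```bash
python3 - <<'E'
from look import *
for z in(.12,.165,.2): print(onz('top',262.6,189.0,z),proj('top',(.4742,-.1728,z)))
im=capture('side');S=5
sub=cv2.resize(im[110:250,190:310],None,fx=S,fy=S,interpolation=cv2.INTER_CUBIC)
h=cv2.cvtColor(sub,cv2.COLOR_RGB2HSV)
cs,_=cv2.findContours(((h[...,1]>75)&(h[...,0]<25)).astype(np.uint8),cv2.RETR_EXTERNAL,cv2.CHAIN_APPROX_NONE)
for c in cs:
    if cv2.contourArea(c)>600:
        x,y,w,hh=cv2.boundingRect(c); print('L,T,R,B',x/S+190-.4,y/S+110-.4,(x+w)/S+190-.4,(y+hh)/S+110-.4)
# predicted bounds of coaster & lid
t=np.linspace(0,2*np.pi,100)
for nm,cx,cy,r,z in[('round',.474,-.170,.05,.006),('roundb',.474,-.170,.05,0),('lid',.474,-.1725,.028,.076),('hexc',.451,-.334,.056,.003)]:
    P=np.array([proj('side',(cx+r*np.cos(a),cy+r*np.sin(a),z)) for a in t]); print(nm,P.min(0),P.max(0))
E
```

```text
[ 0.4802 -0.1761  0.12  ] [261.6742 190.7859]
[ 0.4765 -0.1751  0.165 ] [261.9016 189.7303]
[ 0.4737 -0.1744  0.2   ] [262.0894 188.8582]
L,T,R,B 202.0 236.6 207.4 249.6
L,T,R,B 234.2 225.79999999999998 271.20000000000005 244.6
L,T,R,B 189.6 223.79999999999998 195.2 246.2
L,T,R,B 232.79999999999998 206.6 264.0 218.6
L,T,R,B 238.79999999999998 187.4 259.0 206.79999999999998
L,T,R,B 232.0 172.6 240.2 179.79999999999998
L,T,R,B 210.4 159.4 239.2 167.79999999999998
L,T,R,B 230.4 147.0 250.0 158.2
L,T,R,B 283.20000000000005 121.19999999999999 289.6 141.2
L,T,R,B 276.0 109.6 290.6 150.2
L,T,R,B 238.0 109.6 264.20000000000005 124.39999999999999
round [232.3303 203.6036] [263.8312 216.2079]
roundb [232.3082 205.2909] [263.7633 217.9859]
lid [239.807  186.2405] [257.7701 192.6979]
hexc [232.468  225.4484] [271.8277 243.1117]
```

```bash
python3 -m inch '[{"fingers":8.7,"delta_pos":[0,0,2],"spin":0},{"fingers":8.7,"delta_pos":[0,0,4.2],"spin":0},{"fingers":8.7,"delta_pos":[0,0,4.2],"spin":0},{"fingers":8.7,"delta_pos":[0,0,4.2],"spin":0},{"fingers":5.0,"delta_pos":[0,0,4.2],"spin":0},{"fingers":5.0,"delta_pos":[0,0,4.2],"spin":0},{"fingers":5.0,"delta_pos":[0,0,4.2],"spin":0},{"fingers":5.0,"delta_pos":[0,0,4.2],"spin":0},{"fingers":5.0,"delta_pos":[0,0,4.2],"spin":0},{"fingers":5.0,"delta_pos":[0,0,4.2],"spin":0},{"fingers":5.0,"delta_pos":[0,0,4.2],"spin":0},{"fingers":5.0,"delta_pos":[0,0,4.2],"spin":0}]'
python3 - <<'E'
from look import *
go(.451,-.334,.12)
print(sense()['wrist_force'])
crop('side','s3',190,110,310,230,5)
E
```

```text
time_s: 4.45
tcp_pos: [0.4742, -0.1719, 0.0508]
ee_rot: [[-0.956, -0.292, 0.0], [-0.292, 0.956, -0.0], [-0.0, -0.0, -1.0]]
wrist_force: [-0.8, 0.4, 3.3]
gripper_width: 0.605
delta [  6.95 -14.83  -6.91] spin [0] | j6 -71.6 yaw 107.0 t 4.45 tcp [ 0.4742 -0.1719  0.0508] grip 5.26
[-0.7692  0.3936  3.3149]
```

View pics/s3.png

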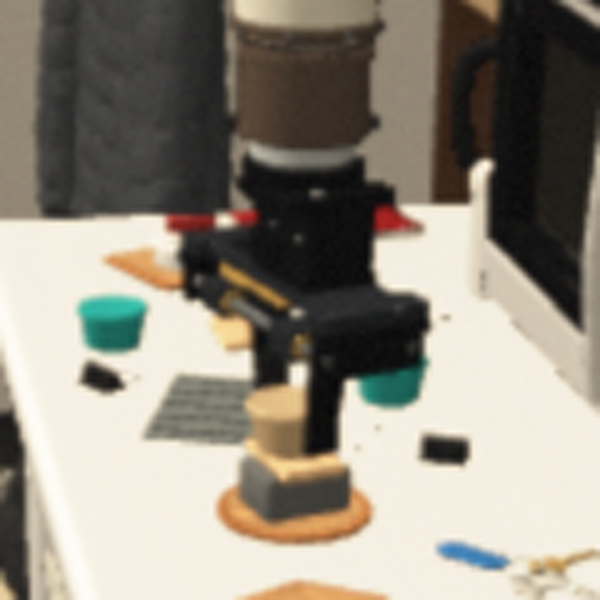

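```bash
python3 -m inch '[{"fingers":4.5,"delta_pos":[0,0,0],"spin":0},{"fingers":4.5,"delta_pos":[0,0,0],"spin":0},{"fingers":4.5,"delta_pos":[0,0,0],"spin":0}]'
python3 - <<'E'
from look import *
crop('side','s4',220,150,290,220,8)
E
```

```text
time_s: 4.8
tcp_pos: [0.4742, -0.1719, 0.0508]
ee_rot: [[-0.956, -0.292, 0.0], [-0.292, 0.956, -0.0], [-0.0, -0.0, -1.0]]
wrist_force: [-0.9, 0.9, 5.1]
gripper_width: 0.607
```

View pics/s4.png

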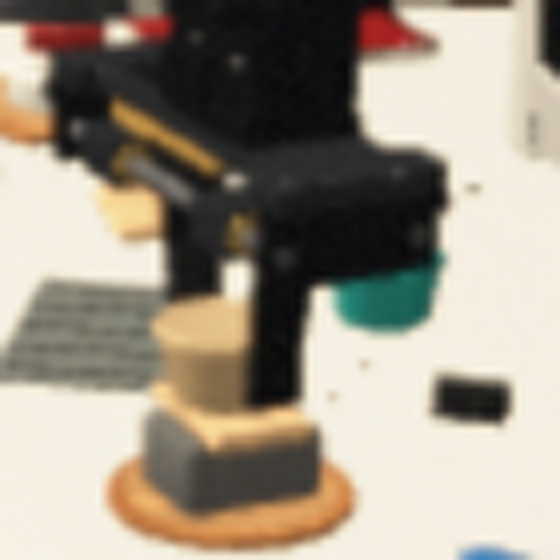

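```bash
python3 -m inch '[{"fingers":4.5,"delta_pos":[0,0,-0.5],"spin":0},{"fingers":4.5,"delta_pos":[0,0,-1.5],"spin":0},{"fingers":4.5,"delta_pos":[0,0,-3],"spin":0},{"fingers":4.5,"delta_pos":[0,0,-4],"spin":0},{"fingers":4.5,"delta_pos":[0,0,-4],"spin":0},{"fingers":4.5,"delta_pos":[0,0,-4],"spin":0}]'
python3 - <<'E'
from look import *
crop('side','s5',220,140,290,220,7)
E
```

```text
time_s: 5.45
tcp_pos: [0.4738, -0.1718, 0.0906]
ee_rot: [[-0.957, -0.291, 0.0], [-0.291, 0.957, 0.0], [-0.0, 0.0, -1.0]]
wrist_force: [-0.2, -0.6, -0.4]
gripper_width: 0.602
```

View pics/s5.png

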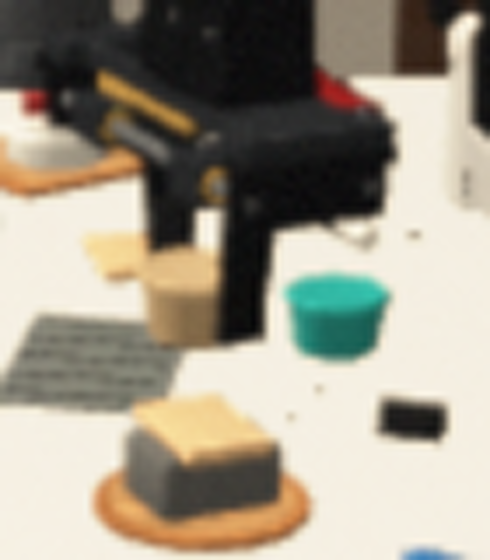

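```bash
python3 - <<'E'
from look import *
go(.451,-.334,.09)
t=np.linspace(0,2*np.pi,100)
P=np.array([proj('side',(.4738+.028*np.cos(a),-.1718+.028*np.sin(a),.1156)) for a in t]); print((P.min(0)-[220,140])*7,(P.max(0)-[220,140])*7)
print(sense()['joints'])
E
```

```text
delta [  6.88 -14.86   0.02] spin [0] | j6 -71.6 yaw 106.9 t 5.5 tcp [ 0.4735 -0.1718  0.0902] grip 5.26
[139.465  240.6313] [266.3989 283.2032]
[ -1.4532  18.6475 -26.5214  -0.0221 -44.8715 -71.5909]
```

```bash
python3 -m inch '[{"fingers":4.5,"delta_pos":[1,-2,0],"spin":0},{"fingers":4.5,"delta_pos":[2.3,-5,0],"spin":0},{"fingers":4.5,"delta_pos":[4,-8.6,0],"spin":0},{"fingers":4.5,"delta_pos":[5.5,-12,0],"spin":0},{"fingers":4.5,"delta_pos":[6.5,-14,0],"spin":0},{"fingers":4.5,"delta_pos":[6.9,-14.9,0],"spin":0},{"fingers":4.5,"delta_pos":[6.9,-14.9,0],"spin":0},{"fingers":4.5,"delta_pos":[6.9,-14.9,0],"spin":0},{"fingers":4.5,"delta_pos":[6.9,-14.9,2],"spin":0},{"fingers":4.5,"delta_pos":[6.9,-14.9,4],"spin":0},{"fingers":4.5,"delta_pos":[6.9,-14.9,6],"spin":0},{"fingers":4.5,"delta_pos":[6.9,-14.9,7],"spin":0},{"fingers":4.5,"delta_pos":[6.9,-14.9,7],"spin":0},{"fingers":4.5,"delta_pos":[6.9,-14.9,7],"spin":0}]'
python3 - <<'E'
from look import *
crop('side','s6',210,180,300,260,7)
go(.451,-.334,.013)
E
```

```text
time_s: 6.9
tcp_pos: [0.4521, -0.3342, 0.0211]
ee_rot: [[-0.956, -0.293, 0.001], [-0.293, 0.956, -0.001], [-0.0, -0.001, -1.0]]
wrist_force: [-0.4, 0.1, 0.7]
gripper_width: 0.603
delta [0.12 0.09 0.85] spin [0] | j6 -53.0 yaw 107.0 t 6.95 tcp [ 0.4523 -0.3345  0.0215] grip 5.26
```

View pics/s6.png

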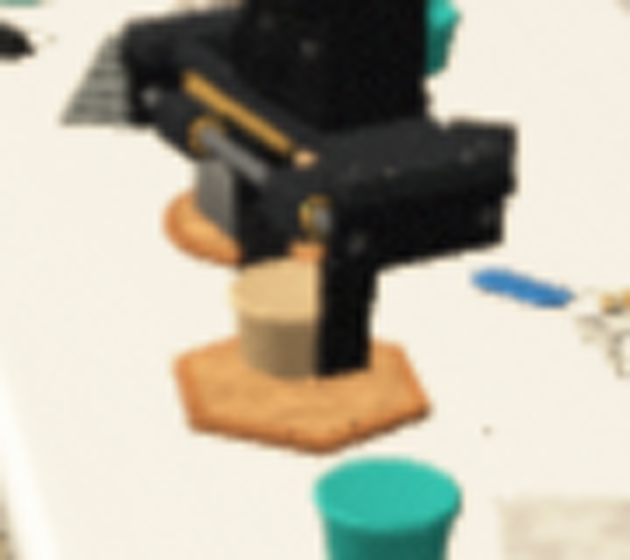

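```bash
python3 -m inch '[{"fingers":4.5,"delta_pos":[0.1,0,0.4],"spin":0},{"fingers":4.5,"delta_pos":[0.1,0,0.7],"spin":0},{"fingers":4.5,"delta_pos":[0.1,0,0.75],"spin":0},{"fingers":4.5,"delta_pos":[0.1,0,0.75],"spin":0}]'
```

```text
time_s: 7.35
tcp_pos: [0.4504, -0.3349, 0.0131]
ee_rot: [[-0.957, -0.292, -0.0], [-0.292, 0.957, -0.0], [0.0, -0.0, -1.0]]
wrist_force: [-0.3, -0.2, 0.4]
gripper_width: 0.603
```

```bash
python3 -m inch '[{"fingers":4.5,"delta_pos":[0,0,0.1],"spin":0},{"fingers":4.5,"delta_pos":[0,0,0.2],"spin":0},{"fingers":4.5,"delta_pos":[0,0,0.2],"spin":0}]'
```

```text
time_s: 7.65
tcp_pos: [0.4505, -0.335, 0.0127]
ee_rot: [[-0.956, -0.292, -0.0], [-0.292, 0.956, -0.001], [0.0, -0.0, -1.0]]
wrist_force: [-3.0, 2.2, 10.6]
gripper_width: 0.606
```

```bash
python3 -m inch '[{"fingers":4.5,"delta_pos":[0,0,-0.1],"spin":0},{"fingers":8.7,"delta_pos":[0,0,-0.1],"spin":0},{"fingers":8.7,"delta_pos":[0,0,-0.1],"spin":0},{"fingers":8.7,"delta_pos":[0,0,-0.1],"spin":0},{"fingers":8.7,"delta_pos":[0,0,-0.1],"spin":0},{"fingers":8.7,"delta_pos":[0,0,-0.1],"spin":0},{"fingers":8.7,"delta_pos":[0,0,-0.1],"spin":0},{"fingers":8.7,"delta_pos":[0,0,-2],"spin":0},{"fingers":8.7,"delta_pos":[0,0,-5],"spin":0},{"fingers":8.7,"delta_pos":[0,0,-10],"spin":0},{"fingers":8.7,"delta_pos":[10,0,-15],"spin":0},{"fingers":8.7,"delta_pos":[10,-10,-18],"spin":0},{"fingers":8.7,"delta_pos":[10,-15,-18],"spin":0},{"fingers":8.7,"delta_pos":[10,-20,-18],"spin":0},{"fingers":8.7,"delta_pos":[10,-20,-18],"spin":0}]'
python3 - <<'E'
from look import *
crop('side','s7',190,140,310,250,5)
crop('top','t7',235,170,335,220,8)
E
```

```text
time_s: 9.15
tcp_pos: [0.4106, -0.5389, 0.189]
ee_rot: [[-0.957, -0.292, 0.001], [-0.292, 0.957, -0.001], [-0.001, -0.001, -1.0]]
wrist_force: [1.6, 0.5, 0.9]
gripper_width: 1.0
```

View pics/s7.png

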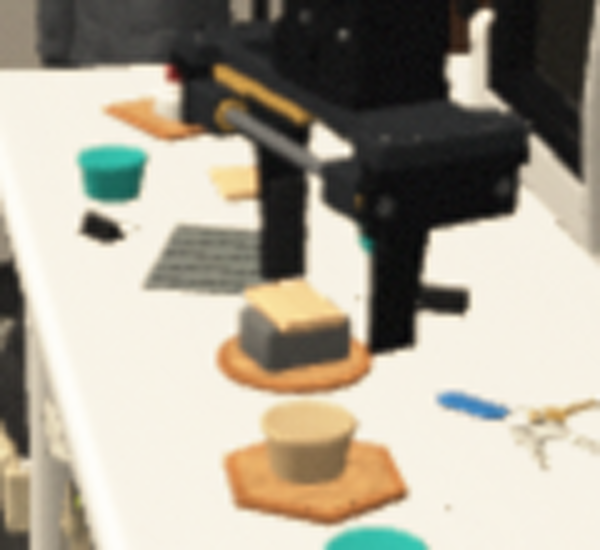

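View pics/t7.png

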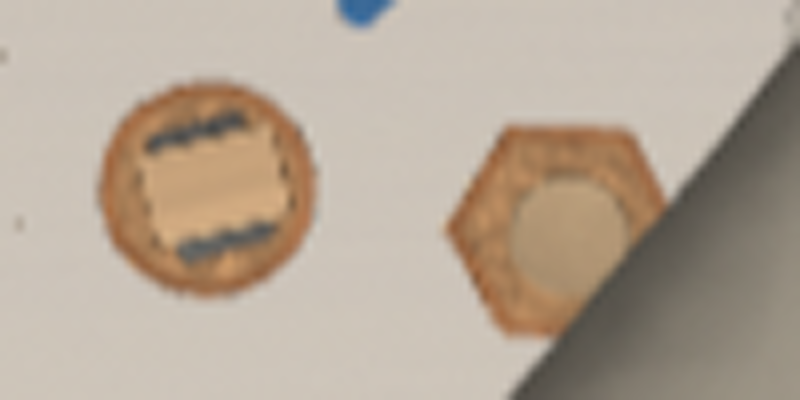

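```bash
python3 - <<'E'
from look import *
im=capture('top')
sub=cv2.resize(im[178:210,246:276],None,fx=18,fy=18,interpolation=cv2.INTER_CUBIC)
cv2.imwrite('pics/t8.png',cv2.cvtColor(sub,cv2.COLOR_RGB2BGR))
g=lambda x,y:(235+x/8-.5,170+y/8-.5)
print('cup',onz('top',*g(569,238),.038))
print('board',onz('top',*g(217,187),.044),'box',onz('top',*g(211,188),.036),'coaster',onz('top',*g(208,187),.006))
E
```

```text
cup [ 0.4465 -0.3313  0.038 ]
board [ 0.4725 -0.1738  0.044 ] box [ 0.4727 -0.1713  0.036 ] coaster [ 0.4753 -0.1704  0.006 ]
```

View pics/t8.png

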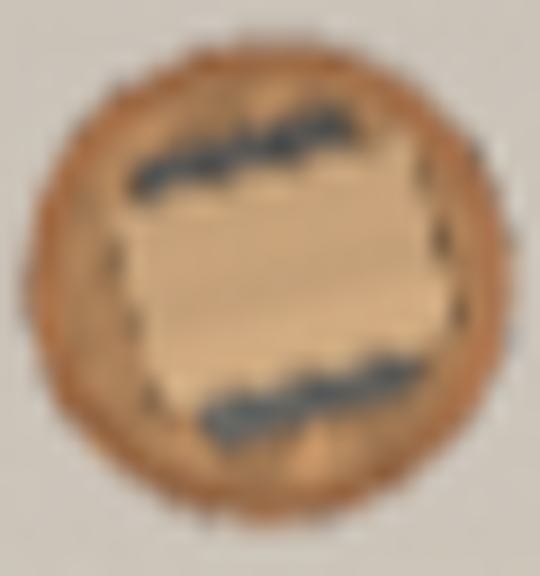

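```bash
python3 - <<'E'
from look import *
for z in(.1,.037): go(.4725,-.174,z,104)
E
```

```text
delta [-16.48  33.2    8.67] spin [   2.8 -177.2] | j6 -34.1 yaw 106.8 t 9.3 tcp [ 0.4104 -0.5394  0.1866] grip 8.7
delta [-16.48  33.19  14.97] spin [   2.8 -177.2] | j6 -34.1 yaw 106.8 t 9.3 tcp [ 0.4104 -0.5394  0.1866] grip 8.7
```

```bash
python3 -m inch '[{"fingers":8.7,"delta_pos":[-4,8,0],"spin":2.8},{"fingers":8.7,"delta_pos":[-8,16,0],"spin":2.8},{"fingers":8.7,"delta_pos":[-12,24,0],"spin":2.8},{"fingers":8.7,"delta_pos":[-16.5,33.2,0],"spin":2.8},{"fingers":8.7,"delta_pos":[-16.5,33.2,0],"spin":2.8},{"fingers":8.7,"delta_pos":[-16.5,33.2,0],"spin":2.8},{"fingers":8.7,"delta_pos":[-16.5,33.2,0],"spin":2.8},{"fingers":8.7,"delta_pos":[-16.5,33.2,0],"spin":2.8},{"fingers":8.7,"delta_pos":[-16.5,33.2,4],"spin":2.8},{"fingers":8.7,"delta_pos":[-16.5,33.2,8],"spin":2.8},{"fingers":8.7,"delta_pos":[-16.5,33.2,12],"spin":2.8},{"fingers":8.7,"delta_pos":[-16.5,33.2,12],"spin":2.8},{"fingers":8.7,"delta_pos":[-16.5,33.2,12],"spin":2.8}]'
python3 - <<'E'
from look import *
go(.4725,-.174,.037,104)
E
```

```text
time_s: 10.6
tcp_pos: [0.4716, -0.1711, 0.0683]
ee_rot: [[-0.969, -0.246, -0.001], [-0.246, 0.969, -0.0], [0.001, -0.0, -1.0]]
wrist_force: [-0.6, 0.5, 1.3]
gripper_width: 1.0
delta [-0.02 -0.31  3.13] spin [   0.2 -179.8] | j6 -74.5 yaw 104.2 t 10.6 tcp [ 0.4716 -0.1711  0.0683] grip 8.7
```

```bash
python3 -m inch '[{"fingers":8.7,"delta_pos":[0,-0.3,1.5],"spin":0},{"fingers":8.7,"delta_pos":[0,-0.3,2.5],"spin":0},{"fingers":8.7,"delta_pos":[0,-0.3,3.1],"spin":0},{"fingers":8.7,"delta_pos":[0,-0.3,3.1],"spin":0},{"fingers":8.7,"delta_pos":[0,-0.3,3.1],"spin":0}]'
python3 - <<'E'
from look import *
go(.4725,-.174,.037,104)
crop('side','s8',210,160,290,230,8)
E
```

```text
time_s: 11.1
tcp_pos: [0.473, -0.1743, 0.0375]
ee_rot: [[-0.97, -0.245, 0.001], [-0.245, 0.97, -0.0], [-0.001, -0.0, -1.0]]
wrist_force: [0.3, -0.2, -0.3]
gripper_width: 1.002
delta [0.04 0.04 0.05] spin [   0.2 -179.8] | j6 -74.1 yaw 104.2 t 11.1 tcp [ 0.473  -0.1743  0.0375] grip 8.72
```

View pics/s8.png

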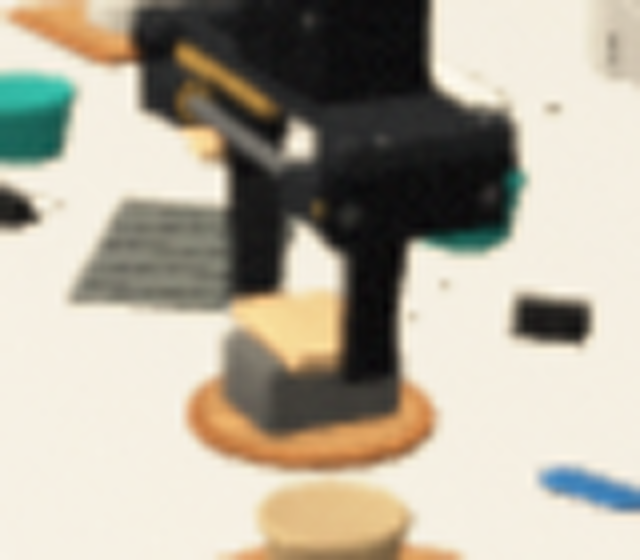

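Fingers straddle the board ends just above the box top; closing.

```bash
python3 -m inch '[{"fingers":5.5,"delta_pos":[0,0,0],"spin":0},{"fingers":5.5,"delta_pos":[0,0,0],"spin":0},{"fingers":5.5,"delta_pos":[0,0,0],"spin":0},{"fingers":5.5,"delta_pos":[0,0,0],"spin":0},{"fingers":5.5,"delta_pos":[0,0,0],"spin":0},{"fingers":5.5,"delta_pos":[0,0,0],"spin":0},{"fingers":5.5,"delta_pos":[0,0,0],"spin":0}]'
python3 -m inch '[{"fingers":5.5,"delta_pos":[0,0,-0.5],"spin":0},{"fingers":5.5,"delta_pos":[0,0,-1.5],"spin":0},{"fingers":5.5,"delta_pos":[0,0,-3],"spin":0},{"fingers":5.5,"delta_pos":[0,0,-5],"spin":0},{"fingers":5.5,"delta_pos":[0,0,-5],"spin":0},{"fingers":5.5,"delta_pos":[0,0,-5],"spin":0}]'
python3 - <<'E'
from look import *
crop('side','s9',210,140,290,230,8)
go(.5045,.160,.088,90)
E
```

```text
time_s: 11.85
tcp_pos: [0.4727, -0.1743, 0.0369]
ee_rot: [[-0.97, -0.245, 0.0], [-0.245, 0.97, -0.0], [-0.0, -0.0, -1.0]]
wrist_force: [-0.6, 0.7, 0.6]
gripper_width: 0.705
time_s: 12.45
tcp_pos: [0.4727, -0.1742, 0.0874]
ee_rot: [[-0.97, -0.244, 0.001], [-0.244, 0.97, 0.0], [-0.001, -0.0, -1.0]]
wrist_force: [-0.8, 0.8, -0.0]
gripper_width: 0.703
delta [-11.3   31.62  -0.12] spin [  14.1 -165.9] | j6 -74.1 yaw 104.1 t 12.5 tcp [ 0.4722 -0.1742  0.0867] grip 6.16
```

View pics/s9.png

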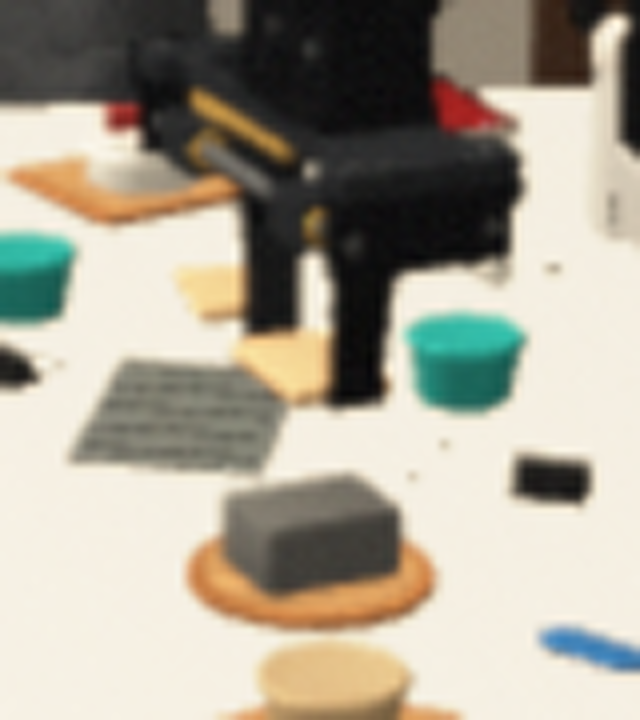

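```bash
python3 -m inch '[{"fingers":5.5,"delta_pos":[-1,3,-1],"spin":3},{"fingers":5.5,"delta_pos":[-2.5,7,-1],"spin":7},{"fingers":5.5,"delta_pos":[-4,11,-1],"spin":14.1},{"fingers":5.5,"delta_pos":[-5.5,15,-1],"spin":14.1},{"fingers":5.5,"delta_pos":[-7,19,-1],"spin":14.1},{"fingers":5.5,"delta_pos":[-8.5,23,-1],"spin":14.1},{"fingers":5.5,"delta_pos":[-10,27,-1],"spin":14.1},{"fingers":5.5,"delta_pos":[-11,30,-1],"spin":14.1},{"fingers":5.5,"delta_pos":[-11.3,31.6,0],"spin":14.1},{"fingers":5.5,"delta_pos":[-11.3,31.6,2],"spin":14.1},{"fingers":5.5,"delta_pos":[-11.3,31.6,4],"spin":14.1},{"fingers":5.5,"delta_pos":[-11.3,31.6,5],"spin":14.1},{"fingers":5.5,"delta_pos":[-11.3,31.6,5],"spin":14.1},{"fingers":5.5,"delta_pos":[-11.3,31.6,5],"spin":14.1}]'
python3 - <<'E'
from look import *
crop('side','s10',205,140,275,200,10)
crop('top','t10',140,160,220,220,8)
go(.5045,.160,.010,90)
E
```

```text
time_s: 13.9
tcp_pos: [0.505, 0.1593, 0.0368]
ee_rot: [[-1.0, -0.001, -0.0], [-0.001, 1.0, -0.0], [0.0, -0.0, -1.0]]
wrist_force: [-0.2, 0.3, 0.6]
gripper_width: 0.706
delta [0.1  0.02 2.76] spin [   0. -180.] | j6 -125.1 yaw 90.0 t 14.0 tcp [0.5055 0.1598 0.0376] grip 6.17
```

View pics/s10.png

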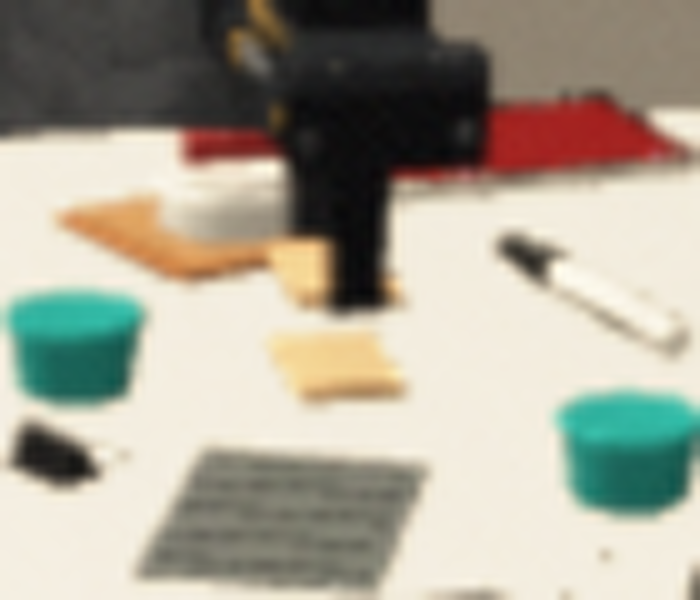

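View pics/t10.png

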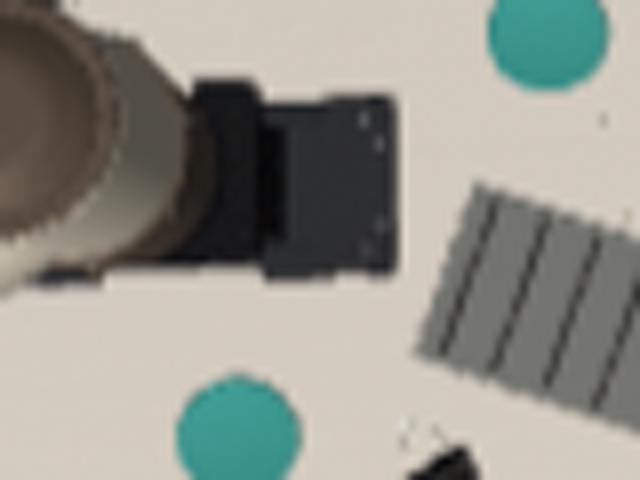

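```bash
python3 - <<'E'
from look import *
for p in [(.484,.129,.036),(.526,.129,.036),(.484,.129,.0),(.526,.129,0),(.484,.129,.008),(.484,.191,.008),(.526,.191,.008)]:
    print(p,(proj('side',p)-[204.5,139.5])*10)
im=capture('top');S=8
print(sense()['time_s'])
E
```

```text
(0.484, 0.129, 0.036) [297.5676 311.0528]
(0.526, 0.129, 0.036) [407.5148 306.0921]
(0.484, 0.129, 0.0) [296.3107 401.5999]
(0.526, 0.129, 0) [405.4586 396.222 ]
(0.484, 0.129, 0.008) [296.5884 381.5937]
(0.484, 0.191, 0.008) [267.7019 328.5195]
(0.526, 0.191, 0.008) [373.7738 323.6553]
14.05
```

```bash
python3 -m inch '[{"fingers":5.5,"delta_pos":[0,0,1.5],"spin":0},{"fingers":5.5,"delta_pos":[0,0,2.3],"spin":0},{"fingers":5.5,"delta_pos":[0,0,2.6],"spin":0},{"fingers":5.5,"delta_pos":[0,0,2.7],"spin":0},{"fingers":5.5,"delta_pos":[0,0,2.7],"spin":0}]'
python3 - <<'E'
from look import *
crop('side','s11',205,140,275,200,10)
go(.5045,.160,.0098,90)
E
```

```text
time_s: 14.55
tcp_pos: [0.5051, 0.1598, 0.01]
ee_rot: [[-1.0, -0.001, 0.0], [-0.001, 1.0, 0.0], [-0.0, 0.0, -1.0]]
wrist_force: [0.7, -0.6, -0.1]
gripper_width: 0.705
delta [0.07 0.01 0.04] spin [   0.1 -179.9] | j6 -125.1 yaw 90.1 t 14.6 tcp [0.5052 0.1599 0.0102] grip 6.16
```

View pics/s11.png

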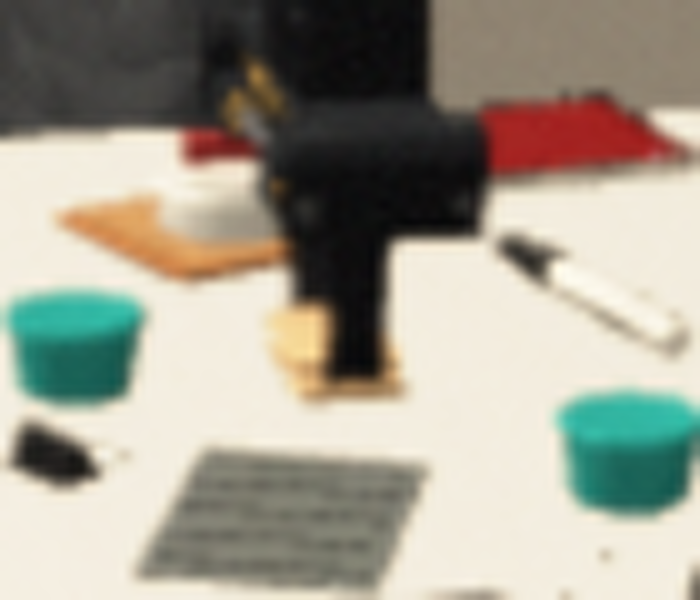

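```bash
python3 -m inch '[{"fingers":5.5,"delta_pos":[0,-0.2,0],"spin":0},{"fingers":5.5,"delta_pos":[0,-0.2,0.08],"spin":0},{"fingers":7.2,"delta_pos":[0,-0.2,0.08],"spin":0},{"fingers":7.2,"delta_pos":[0,-0.2,0.08],"spin":0},{"fingers":7.2,"delta_pos":[0,-0.2,0.08],"spin":0},{"fingers":7.2,"delta_pos":[0,-0.2,0.08],"spin":0},{"fingers":7.2,"delta_pos":[0,-0.2,-1],"spin":0},{"fingers":7.2,"delta_pos":[0,-0.2,-4],"spin":0},{"fingers":7.2,"delta_pos":[0,-0.2,-9],"spin":0},{"fingers":7.2,"delta_pos":[0,-0.2,-9],"spin":0}]'
python3 - <<'E'
from look import *
crop('side','s12',205,130,275,200,10)
crop('top','t12',90,160,200,220,7)
go(.4933,.334,.034,90)
E
```

```text
time_s: 15.6
tcp_pos: [0.5093, 0.1601, 0.1071]
ee_rot: [[-1.0, -0.003, 0.013], [-0.003, 1.0, 0.007], [-0.013, 0.007, -1.0]]
wrist_force: [1.6, 0.8, -0.2]
gripper_width: 0.828
delta [ 1.23 17.55  6.83] spin [   0.1 -179.9] | j6 -124.9 yaw 90.1 t 15.7 tcp [0.5056 0.1583 0.1019] grip 7.2
```

View pics/s12.png

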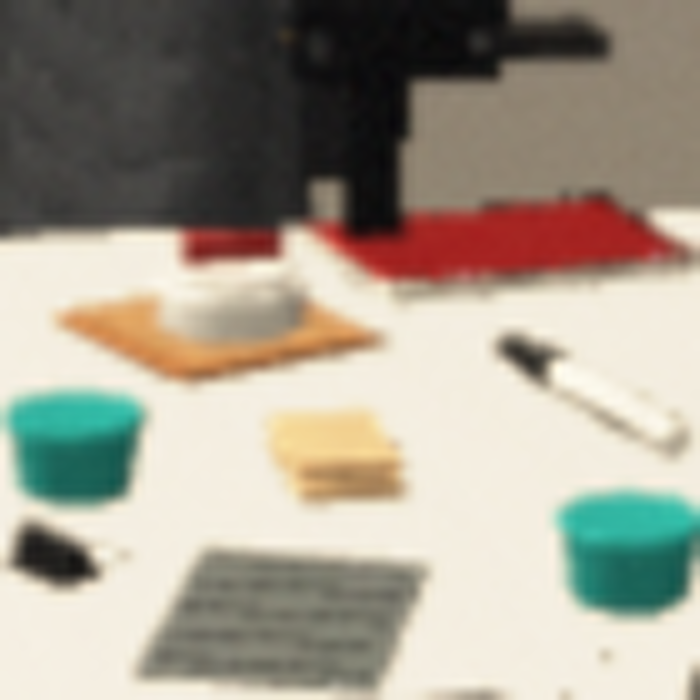

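View pics/t12.png

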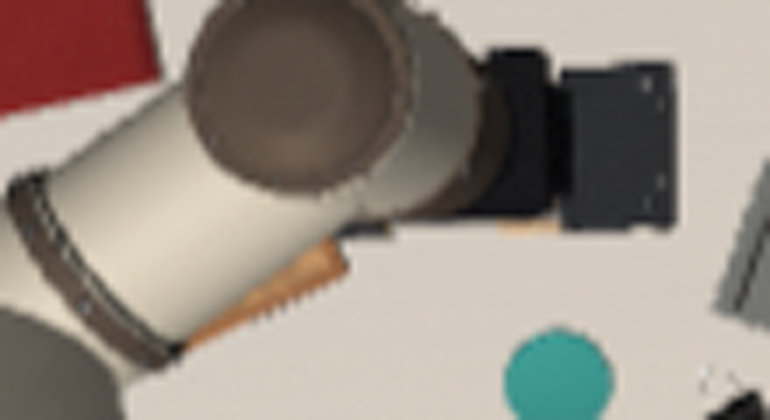

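```bash
python3 - <<'E'
from look import *
go(.493,.3335,.036,95)
E
python3 -m inch '[{"fingers":5,"delta_pos":[0.4,5,0],"spin":-5},{"fingers":5,"delta_pos":[0.8,10,0],"spin":-5},{"fingers":5,"delta_pos":[1.2,15,0],"spin":-5},{"fingers":5,"delta_pos":[1.25,17.5,0],"spin":-5},{"fingers":5,"delta_pos":[1.25,17.5,2],"spin":-5},{"fingers":5,"delta_pos":[1.25,17.5,3.5],"spin":-5},{"fingers":5,"delta_pos":[1.25,17.5,3.5],"spin":-5},{"fingers":5,"delta_pos":[1.25,17.5,3.5],"spin":-5}]'
python3 - <<'E'
from look import *
go(.493,.3335,.036,95)
crop('side','s13',195,120,265,180,10)
E
```

```text
delta [ 1.26 17.5   6.63] spin [ -4.9 175.1] | j6 -124.9 yaw 90.1 t 15.7 tcp [0.5056 0.1583 0.1019] grip 7.2
time_s: 16.5
tcp_pos: [0.4918, 0.3322, 0.0641]
ee_rot: [[-0.996, -0.088, -0.001], [-0.088, 0.996, -0.002], [0.002, -0.002, -1.0]]
wrist_force: [0.6, -0.0, 0.2]
gripper_width: 0.577
delta [-0.13  0.12  2.8 ] spin [   0.1 -179.9] | j6 -134.6 yaw 95.1 t 16.5 tcp [0.4918 0.3322 0.0641] grip 5.02
```

View pics/s13.png

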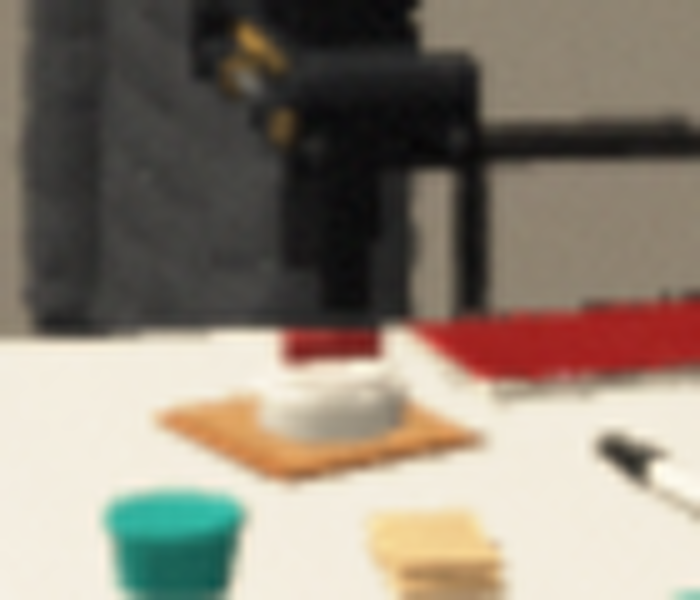

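```bash
python3 -m inch '[{"fingers":5,"delta_pos":[-0.1,0.1,1.5],"spin":0},{"fingers":5,"delta_pos":[-0.1,0.1,2.8],"spin":0},{"fingers":5,"delta_pos":[-0.1,0.1,2.8],"spin":0},{"fingers":5,"delta_pos":[-0.1,0.1,2.8],"spin":0},{"fingers":0.3,"delta_pos":[-0.1,0.1,2.8],"spin":0},{"fingers":0.3,"delta_pos":[-0.1,0.1,2.8],"spin":0},{"fingers":0.3,"delta_pos":[-0.1,0.1,2.8],"spin":0},{"fingers":0.3,"delta_pos":[-0.1,0.1,2.8],"spin":0},{"fingers":0.3,"delta_pos":[-0.1,0.1,2.8],"spin":0},{"fingers":0.3,"delta_pos":[-0.1,0.1,2.8],"spin":0},{"fingers":0.3,"delta_pos":[-0.1,0.1,2.8],"spin":0},{"fingers":0.3,"delta_pos":[-0.1,0.1,2.8],"spin":0},{"fingers":0.3,"delta_pos":[-0.1,0.1,2.8],"spin":0},{"fingers":0.3,"delta_pos":[-0.1,0.1,2.8],"spin":0},{"fingers":0.3,"delta_pos":[-0.1,0.1,2.8],"spin":0},{"fingers":0.3,"delta_pos":[-0.1,0.1,2.8],"spin":0},{"fingers":0.3,"delta_pos":[-0.1,0.1,2.8],"spin":0}]'
```

```text
time_s: 18.25
tcp_pos: [0.4931, 0.3337, 0.0368]
ee_rot: [[-0.996, -0.088, -0.0], [-0.088, 0.996, -0.0], [0.0, -0.0, -1.0]]
wrist_force: [-0.4, -0.9, 1.2]
gripper_width: 0.092
```

```bash
python3 -m inch '[{"fingers":0.3,"delta_pos":[0,0,-0.5],"spin":0},{"fingers":0.3,"delta_pos":[0,0,-1.5],"spin":0},{"fingers":0.3,"delta_pos":[0,0,-3],"spin":0},{"fingers":0.3,"delta_pos":[0,0,-5],"spin":0},{"fingers":0.3,"delta_pos":[0,0,-6],"spin":0},{"fingers":0.3,"delta_pos":[0,0,-6],"spin":0},{"fingers":0.3,"delta_pos":[0,0,-6],"spin":0}]'
python3 - <<'E'
from look import *
go(.4585,.0117,.095,95)
crop('side','s14',195,110,265,180,10)
E
```

```text
time_s: 18.95
tcp_pos: [0.4927, 0.3337, 0.0966]
ee_rot: [[-0.996, -0.088, -0.0], [-0.088, 0.996, 0.0], [0.0, 0.0, -1.0]]
wrist_force: [-0.3, 0.4, -2.1]
gripper_width: 0.086
delta [  6.24 -31.77   0.16] spin [   0. -180.] | j6 -134.6 yaw 95.0 t 18.95 tcp [0.4927 0.3337 0.0966] grip 0.75
```

View pics/s14.png

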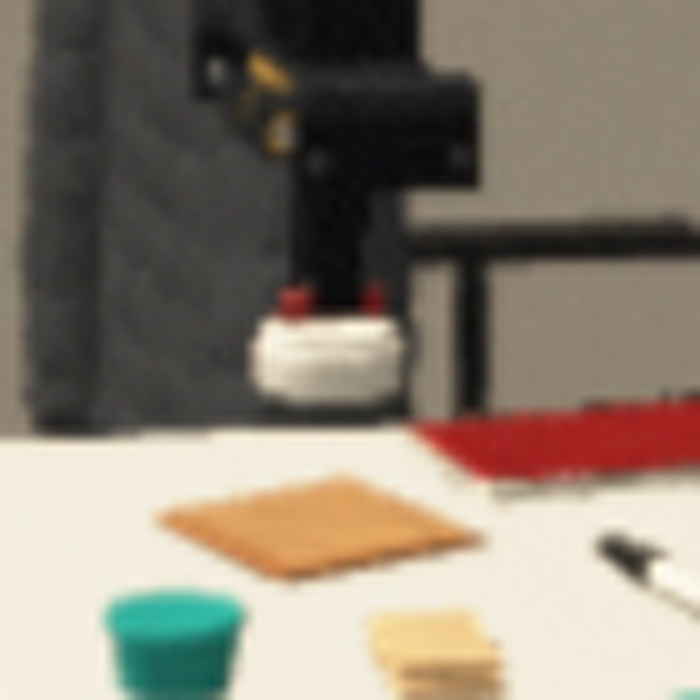

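```bash
python3 -m inch '[{"fingers":0.3,"delta_pos":[0.4,-2,0],"spin":0},{"fingers":0.3,"delta_pos":[1.1,-5.5,0],"spin":0},{"fingers":0.3,"delta_pos":[1.9,-9.5,0],"spin":0},{"fingers":0.3,"delta_pos":[2.7,-13.5,0],"spin":0},{"fingers":0.3,"delta_pos":[3.5,-17.5,0],"spin":0},{"fingers":0.3,"delta_pos":[4.3,-21.5,0],"spin":0},{"fingers":0.3,"delta_pos":[5.1,-25.5,0],"spin":0},{"fingers":0.3,"delta_pos":[5.8,-29,0],"spin":0},{"fingers":0.3,"delta_pos":[6.2,-31.3,0],"spin":0},{"fingers":0.3,"delta_pos":[6.25,-31.8,0],"spin":0},{"fingers":0.3,"delta_pos":[6.25,-31.8,1.5],"spin":0},{"fingers":0.3,"delta_pos":[6.25,-31.8,3.5],"spin":0},{"fingers":0.3,"delta_pos":[6.25,-31.8,5],"spin":0},{"fingers":0.3,"delta_pos":[6.25,-31.8,5.7],"spin":0},{"fingers":0.3,"delta_pos":[6.25,-31.8,5.7],"spin":0},{"fingers":0.3,"delta_pos":[6.25,-31.8,5.7],"spin":0}]'
python3 - <<'E'
from look import *
go(.4585,.0117,.0343,95)
crop('side','s15',205,150,275,210,10)
E
```

```text
time_s: 20.6
tcp_pos: [0.4593, 0.0119, 0.04]
ee_rot: [[-0.996, -0.089, 0.0], [-0.089, 0.996, -0.0], [-0.0, -0.0, -1.0]]
wrist_force: [-0.6, 0.7, -0.0]
gripper_width: 0.088
delta [ 0.08 -0.02  0.57] spin [   0.1 -179.9] | j6 -106.8 yaw 95.1 t 20.6 tcp [0.4593 0.0119 0.04  ] grip 0.76
```

View pics/s15.png

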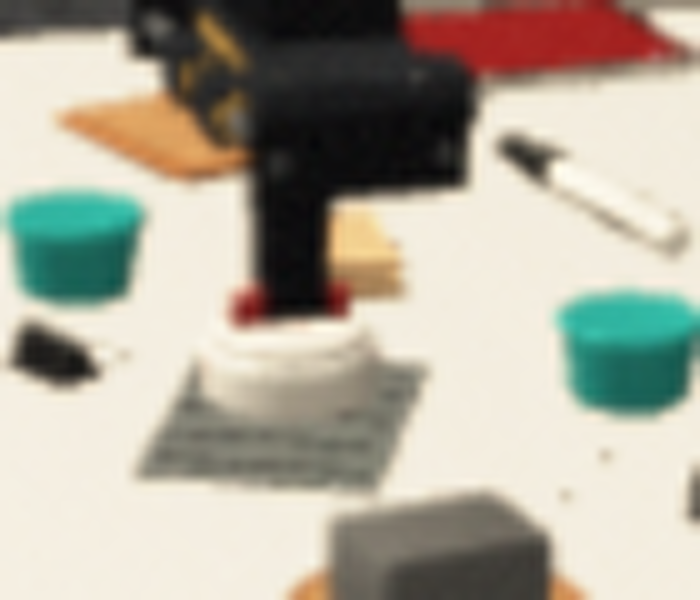

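```bash
python3 -m inch '[{"fingers":0.3,"delta_pos":[0,0,0.4],"spin":0},{"fingers":0.3,"delta_pos":[0,0,0.58],"spin":0},{"fingers":0.3,"delta_pos":[0,0,0.58],"spin":0},{"fingers":5,"delta_pos":[0,0,0.58],"spin":0},{"fingers":5,"delta_pos":[0,0,0.58],"spin":0},{"fingers":5,"delta_pos":[0,0,0.58],"spin":0},{"fingers":5,"delta_pos":[0,0,0.58],"spin":0},{"fingers":8.7,"delta_pos":[0,0,-2],"spin":0},{"fingers":8.7,"delta_pos":[0,0,-5],"spin":0},{"fingers":8.7,"delta_pos":[0,0,-9],"spin":0},{"fingers":8.7,"delta_pos":[0,0,-9],"spin":0}]'
python3 - <<'E'
from look import *
go(.4727,-.1713,.1,105)
crop('side','s16',205,150,295,220,8)
crop('top','t16',180,160,290,230,7)
E
```

```text
time_s: 21.75
tcp_pos: [0.4626, 0.0125, 0.1349]
ee_rot: [[-0.996, -0.09, 0.011], [-0.09, 0.996, 0.003], [-0.012, 0.002, -1.0]]
wrist_force: [0.7, 0.8, 0.0]
gripper_width: 0.73
delta [  0.68 -18.41   3.45] spin [ -9.9 170.1] | j6 -106.8 yaw 95.1 t 21.75 tcp [0.4626 0.0125 0.1349] grip 6.35
```

View pics/s16.png

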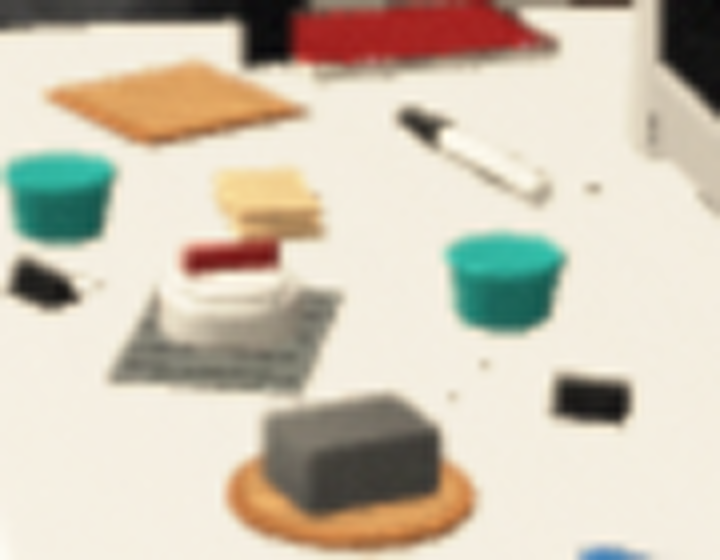

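View pics/t16.png

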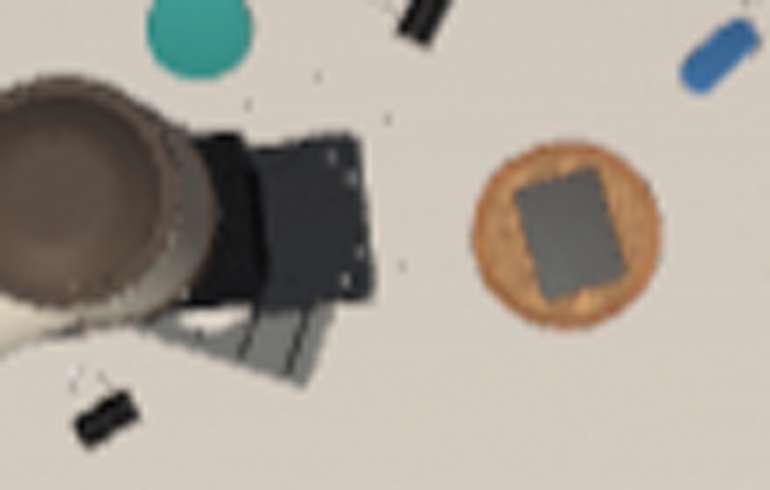

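```bash
python3 - <<'E'
from look import *
p=onz('top',261.2,192.6,.036);print(p)
go(p[0],p[1],.085,104.5)
E
```

```text
[ 0.4741 -0.1725  0.036 ]
delta [  0.14 -18.49   4.55] spin [ -9.5 170.5] | j6 -106.8 yaw 95.0 t 21.85 tcp [0.4592 0.0118 0.1307] grip 7.17
```

```bash
python3 -m inch '[{"fingers":8.7,"delta_pos":[0,-5,0],"spin":-5},{"fingers":8.7,"delta_pos":[0,-10,0],"spin":-9.5},{"fingers":8.7,"delta_pos":[0.1,-15,0],"spin":-9.5},{"fingers":8.7,"delta_pos":[0.14,-18.5,0],"spin":-9.5},{"fingers":8.7,"delta_pos":[0.14,-18.5,0],"spin":-9.5},{"fingers":8.7,"delta_pos":[0.14,-18.5,4],"spin":-9.5},{"fingers":8.7,"delta_pos":[0.14,-18.5,7],"spin":-9.5},{"fingers":8.7,"delta_pos":[0.14,-18.5,7],"spin":-9.5},{"fingers":8.7,"delta_pos":[0.14,-18.5,7],"spin":-9.5}]'
python3 - <<'E'
from look import *
go(.4741,-.1725,.013,104.5)
crop('side','s17',210,150,290,220,8)
E
```

```text
time_s: 22.75
tcp_pos: [0.4734, -0.1726, 0.0593]
ee_rot: [[-0.968, -0.252, -0.002], [-0.252, 0.968, -0.0], [0.002, 0.0, -1.0]]
wrist_force: [0.3, 0.5, 0.6]
gripper_width: 0.999
delta [-0.08 -0.01  4.63] spin [   0.1 -179.9] | j6 -73.9 yaw 104.6 t 22.75 tcp [ 0.4734 -0.1726  0.0593] grip 8.69
```

View pics/s17.png

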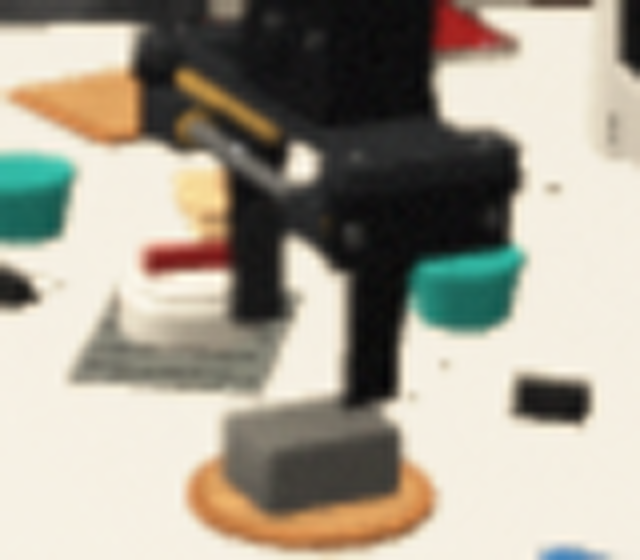

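```bash
python3 -m inch '[{"fingers":8.7,"delta_pos":[-0.08,0,2],"spin":0},{"fingers":8.7,"delta_pos":[-0.08,0,4],"spin":0},{"fingers":8.7,"delta_pos":[-0.08,0,4.6],"spin":0},{"fingers":8.7,"delta_pos":[-0.08,0,4.6],"spin":0},{"fingers":4.2,"delta_pos":[-0.08,0,4.6],"spin":0},{"fingers":4.2,"delta_pos":[-0.08,0,4.6],"spin":0},{"fingers":4.2,"delta_pos":[-0.08,0,4.6],"spin":0},{"fingers":4.2,"delta_pos":[-0.08,0,4.6],"spin":0},{"fingers":4.2,"delta_pos":[-0.08,0,4.6],"spin":0},{"fingers":4.2,"delta_pos":[-0.08,0,4.6],"spin":0},{"fingers":4.2,"delta_pos":[-0.08,0,4.6],"spin":0},{"fingers":4.2,"delta_pos":[-0.08,0,4.6],"spin":0},{"fingers":4.2,"delta_pos":[-0.08,0,4.6],"spin":0}]'
```

```text
time_s: 24.1
tcp_pos: [0.4747, -0.1727, 0.0139]
ee_rot: [[-0.968, -0.251, 0.0], [-0.251, 0.968, -0.0], [-0.0, -0.0, -1.0]]
wrist_force: [0.1, 0.3, 1.6]
gripper_width: 0.513
```

```bash
python3 -m inch '[{"fingers":4.2,"delta_pos":[0,0,-0.5],"spin":0},{"fingers":4.2,"delta_pos":[0,0,-1.5],"spin":0},{"fingers":4.2,"delta_pos":[0,0,-3],"spin":0},{"fingers":4.2,"delta_pos":[0,0,-5],"spin":0},{"fingers":4.2,"delta_pos":[0,0,-8],"spin":0},{"fingers":4.2,"delta_pos":[0,0,-10],"spin":0},{"fingers":4.2,"delta_pos":[0,0,-10],"spin":0},{"fingers":4.2,"delta_pos":[0,0,-10],"spin":0}]'
python3 - <<'E'
from look import *
go(.4888,.3388,.112,90)
crop('side','s18',210,110,310,220,7)
im=capture('top');S=7
sub=cv2.resize(im[168:218,98:148],None,fx=S,fy=S,interpolation=cv2.INTER_CUBIC)
h=cv2.cvtColor(sub,cv2.COLOR_RGB2HSV)
cs,_=cv2.findContours((h[...,1]>75).astype(np.uint8),cv2.RETR_EXTERNAL,cv2.CHAIN_APPROX_NONE)
for c in cs:
    if cv2.contourArea(c)>8000:
        m=cv2.moments(c);print(onz('top',m['m10']/m['m00']/S+98-.5+.07,m['m01']/m['m00']/S+168-.5+.07,.006),cv2.contourArea(c),cv2.minAreaRect(c))
E
```

```text
time_s: 24.9
tcp_pos: [0.4743, -0.1725, 0.1142]
ee_rot: [[-0.968, -0.251, 0.001], [-0.251, 0.968, 0.0], [-0.001, 0.0, -1.0]]
wrist_force: [-0.5, 0.1, -0.6]
gripper_width: 0.511
delta [-14.23  49.13   0.24] spin [  14.5 -165.5] | j6 -73.9 yaw 104.5 t 24.9 tcp [ 0.4743 -0.1725  0.1142] grip 4.45
[0.4886 0.3385 0.006 ] 35477.5 ((166.00315856933594, 173.345947265625), (189.0609893798828, 193.9609375), 64.61209106445312)
```

View pics/s18.png

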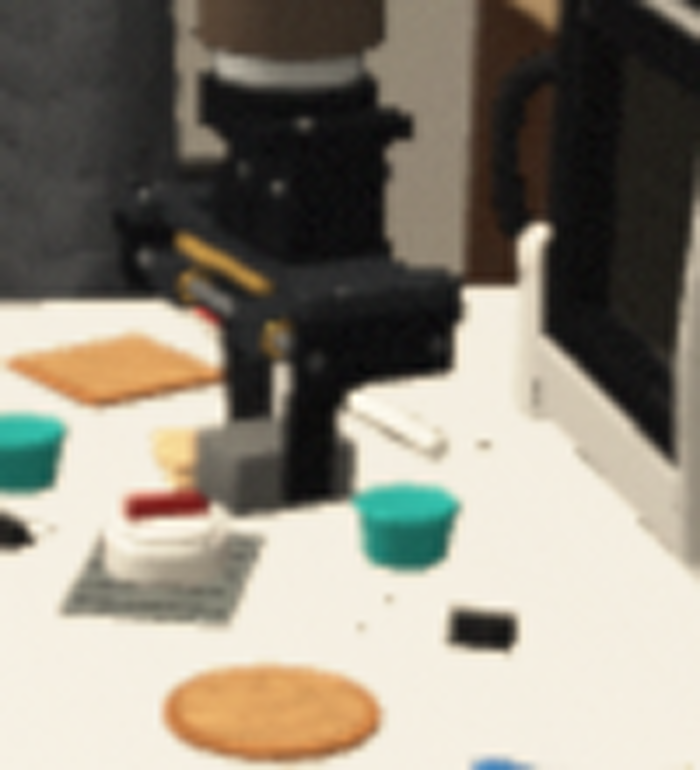

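```bash
python3 -m inch '[{"fingers":4.2,"delta_pos":[-0.6,2,0],"spin":0},{"fingers":4.2,"delta_pos":[-1.6,5.5,0],"spin":0},{"fingers":4.2,"delta_pos":[-2.8,9.5,0],"spin":0},{"fingers":4.2,"delta_pos":[-3.9,13.5,0],"spin":0},{"fingers":4.2,"delta_pos":[-5.1,17.5,0],"spin":0},{"fingers":4.2,"delta_pos":[-6.2,21.5,0],"spin":0},{"fingers":4.2,"delta_pos":[-7.4,25.5,0],"spin":0},{"fingers":4.2,"delta_pos":[-8.5,29.5,0],"spin":0},{"fingers":4.2,"delta_pos":[-9.7,33.5,0],"spin":0},{"fingers":4.2,"delta_pos":[-10.9,37.5,0],"spin":0},{"fingers":4.2,"delta_pos":[-12,41.5,0],"spin":0},{"fingers":4.2,"delta_pos":[-13.2,45.5,0],"spin":0},{"fingers":4.2,"delta_pos":[-14,48.3,0],"spin":0},{"fingers":4.2,"delta_pos":[-14.2,49.1,0],"spin":0},{"fingers":4.2,"delta_pos":[-14.2,49.1,3],"spin":0},{"fingers":4.2,"delta_pos":[-14.2,49.1,6],"spin":0},{"fingers":4.2,"delta_pos":[-14.2,49.1,8],"spin":0},{"fingers":4.2,"delta_pos":[-14.2,49.1,9],"spin":0},{"fingers":4.2,"delta_pos":[-14.2,49.1,9],"spin":0},{"fingers":4.2,"delta_pos":[-14.2,49.1,9],"spin":0}]'
python3 - <<'E'
from look import *
go(.4888,.3387,.0142)
crop('side','s19',195,110,275,180,9)
E
```

```text
time_s: 27.0
tcp_pos: [0.489, 0.3383, 0.0242]
ee_rot: [[-0.968, -0.251, 0.001], [-0.251, 0.968, 0.0], [-0.001, 0.0, -1.0]]
wrist_force: [-0.3, -0.4, -0.1]
gripper_width: 0.512
delta [0.01 0.05 1.  ] spin [0] | j6 -125.7 yaw 104.6 t 27.0 tcp [0.489  0.3383 0.0242] grip 4.45
```

View pics/s19.png

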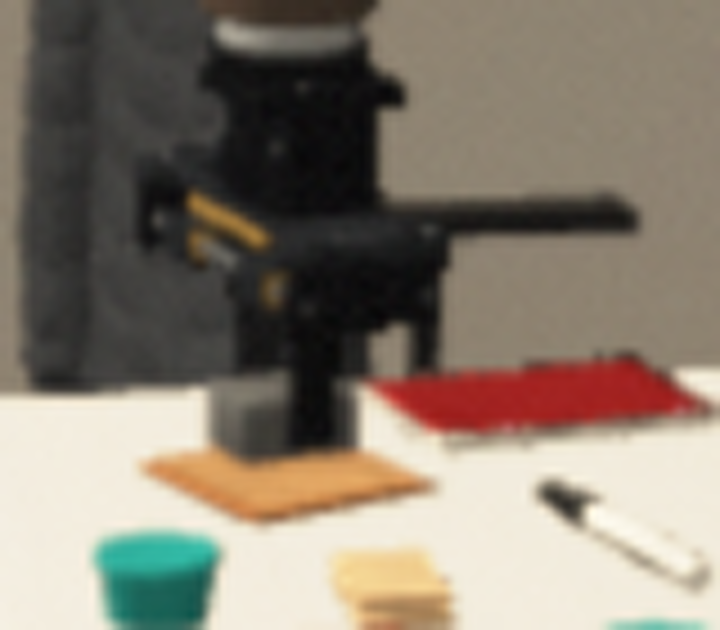

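```bash
python3 -m inch '[{"fingers":4.2,"delta_pos":[0,0,0.5],"spin":0},{"fingers":4.2,"delta_pos":[0,0,0.9],"spin":0},{"fingers":4.2,"delta_pos":[0,0,1],"spin":0},{"fingers":4.2,"delta_pos":[0,0,1],"spin":0}]'
```

```text
time_s: 27.45
tcp_pos: [0.4886, 0.3384, 0.0139]
ee_rot: [[-0.968, -0.251, 0.0], [-0.251, 0.968, 0.0], [-0.0, 0.0, -1.0]]
wrist_force: [0.1, -0.0, 0.2]
gripper_width: 0.515
```

```bash
python3 -m inch '[{"fingers":4.2,"delta_pos":[0,0,0.05],"spin":0},{"fingers":7,"delta_pos":[0,0,0.05],"spin":0},{"fingers":7,"delta_pos":[0,0,0.05],"spin":0},{"fingers":7,"delta_pos":[0,0,0.05],"spin":0},{"fingers":7,"delta_pos":[0,0,0.05],"spin":0},{"fingers":7,"delta_pos":[0,0,0.05],"spin":0},{"fingers":7,"delta_pos":[0,0,0.05],"spin":0},{"fingers":7,"delta_pos":[0,0,-2],"spin":0},{"fingers":7,"delta_pos":[0,0,-5],"spin":0},{"fingers":7,"delta_pos":[0,0,-9],"spin":0},{"fingers":7,"delta_pos":[0,-5,-9],"spin":0},{"fingers":5,"delta_pos":[0,-10,-9],"spin":0},{"fingers":5,"delta_pos":[0,-15,-9],"spin":0},{"fingers":5,"delta_pos":[0,-20,-9],"spin":0},{"fingers":5,"delta_pos":[0,-20,-9],"spin":0}]'
python3 - <<'E'
from look import *
go(.4590,.0119,.1,95)
crop('side','s20',195,120,295,200,7)
crop('top','t20',90,165,270,225,4)
E
```

```text
time_s: 28.95
tcp_pos: [0.539, 0.1396, 0.1038]
ee_rot: [[-0.97, -0.245, -0.001], [-0.245, 0.97, -0.001], [0.001, -0.001, -1.0]]
wrist_force: [0.2, 1.5, 0.0]
gripper_width: 0.598
delta [ 10.89 -10.42   0.4 ] spin [   9.2 -170.8] | j6 -107.0 yaw 104.2 t 28.95 tcp [0.539  0.1396 0.1038] grip 5.2
```

View pics/s20.png

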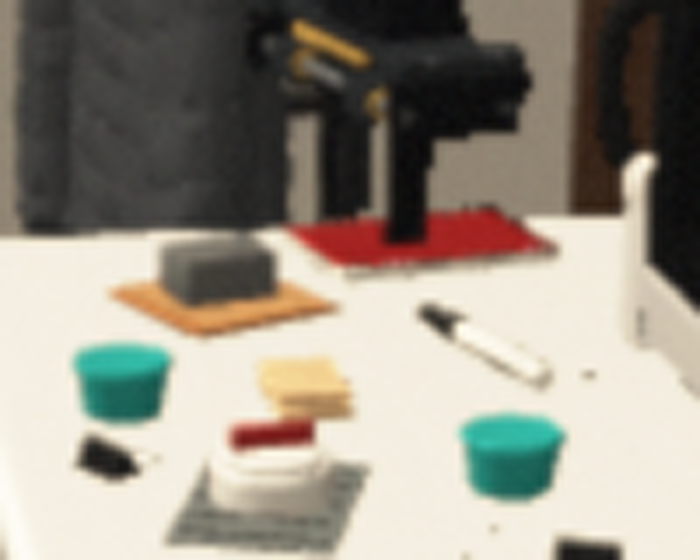

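View pics/t20.png

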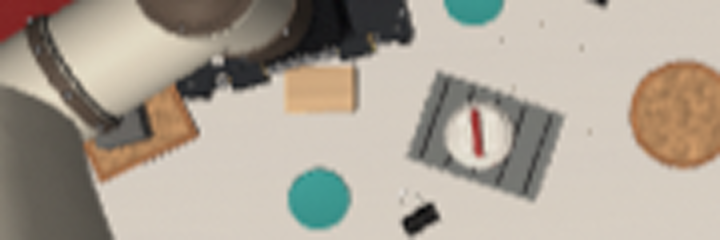

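```bash
python3 - <<'E'
from look import *
print(onz('top',208.75,197.75,.043))
E
python3 -m inch '[{"fingers":5,"delta_pos":[4,-4,0],"spin":5},{"fingers":5,"delta_pos":[8,-8,0],"spin":9.2},{"fingers":5,"delta_pos":[10.9,-10.4,0],"spin":9.2},{"fingers":5,"delta_pos":[10.9,-10.4,0],"spin":9.2},{"fingers":5,"delta_pos":[10.9,-10.4,2],"spin":9.2},{"fingers":5,"delta_pos":[10.9,-10.4,4],"spin":9.2},{"fingers":5,"delta_pos":[10.9,-10.4,4],"spin":9.2},{"fingers":5,"delta_pos":[10.9,-10.4,4],"spin":9.2}]'
python3 - <<'E'
from look import *
go(.4590,.0119,.0338,95)
E
```

```text
[0.4594 0.0153 0.043 ]
time_s: 29.85
tcp_pos: [0.46, 0.0176, 0.064]
ee_rot: [[-0.995, -0.095, -0.0], [-0.095, 0.995, -0.0], [0.0, -0.0, -1.0]]
wrist_force: [-0.3, -0.2, 0.2]
gripper_width: 0.572
delta [ 0.15 -0.56  3.02] spin [   0.5 -179.5] | j6 -107.1 yaw 95.5 t 29.85 tcp [0.46   0.0176 0.064 ] grip 4.97
```

```bash
python3 -m inch '[{"fingers":5,"delta_pos":[0.1,-0.5,1],"spin":0.4},{"fingers":5,"delta_pos":[0.1,-0.5,2.5],"spin":0.4},{"fingers":5,"delta_pos":[0.1,-0.5,3],"spin":0.4},{"fingers":5,"delta_pos":[0.1,-0.5,3],"spin":0.4},{"fingers":0.3,"delta_pos":[0.1,-0.5,3],"spin":0.4},{"fingers":0.3,"delta_pos":[0.1,-0.5,3],"spin":0.4},{"fingers":0.3,"delta_pos":[0.1,-0.5,3],"spin":0.4},{"fingers":0.3,"delta_pos":[0.1,-0.5,3],"spin":0.4},{"fingers":0.3,"delta_pos":[0.1,-0.5,3],"spin":0.4},{"fingers":0.3,"delta_pos":[0.1,-0.5,3],"spin":0.4},{"fingers":0.3,"delta_pos":[0.1,-0.5,3],"spin":0.4},{"fingers":0.3,"delta_pos":[0.1,-0.5,3],"spin":0.4},{"fingers":0.3,"delta_pos":[0.1,-0.5,3],"spin":0.4},{"fingers":0.3,"delta_pos":[0.1,-0.5,3],"spin":0.4},{"fingers":0.3,"delta_pos":[0.1,-0.5,3],"spin":0.4},{"fingers":0.3,"delta_pos":[0.1,-0.5,3],"spin":0.4},{"fingers":0.3,"delta_pos":[0.1,-0.5,3],"spin":0.4}]'
python3 -m inch '[{"fingers":0.3,"delta_pos":[0,0,-0.5],"spin":0},{"fingers":0.3,"delta_pos":[0,0,-1.5],"spin":0},{"fingers":0.3,"delta_pos":[0,0,-3],"spin":0},{"fingers":0.3,"delta_pos":[0,0,-5],"spin":0},{"fingers":0.3,"delta_pos":[0,0,-5],"spin":0},{"fingers":0.3,"delta_pos":[0,0,-5],"spin":0}]'
python3 - <<'E'
from look import *
go(.4740,-.1704,.084,95)
crop('side','s21',205,130,295,210,7)
im=capture('top');S=7
sub=cv2.resize(im[168:218,236:286],None,fx=S,fy=S,interpolation=cv2.INTER_CUBIC)
h=cv2.cvtColor(sub,cv2.COLOR_RGB2HSV)
cs,_=cv2.findContours((h[...,1]>75).astype(np.uint8),cv2.RETR_EXTERNAL,cv2.CHAIN_APPROX_NONE)
for c in cs:
    if cv2.contourArea(c)>8000:
        m=cv2.moments(c);print(onz('top',m['m10']/m['m00']/S+236-.5+.07,m['m01']/m['m00']/S+168-.5+.07,.006),cv2.contourArea(c),cv2.minAreaRect(c))
E
```

```text
time_s: 31.55
tcp_pos: [0.459, 0.0116, 0.0339]
ee_rot: [[-0.996, -0.086, 0.0], [-0.086, 0.996, -0.0], [-0.0, -0.0, -1.0]]
wrist_force: [-0.7, -0.3, 3.0]
gripper_width: 0.087
time_s: 32.15
tcp_pos: [0.459, 0.0117, 0.0843]
ee_rot: [[-0.996, -0.086, 0.001], [-0.086, 0.996, 0.001], [-0.001, 0.001, -1.0]]
wrist_force: [0.1, 0.2, -1.6]
gripper_width: 0.085
delta [  0.07 -18.27   0.01] spin [ -0.1 179.9] | j6 -106.9 yaw 94.9 t 32.15 tcp [0.459  0.0117 0.0843] grip 0.74
[ 0.4743 -0.1702  0.006 ] 27345.5 ((174.0, 180.0), (186.0, 188.0), 90.0)
```

View pics/s21.png

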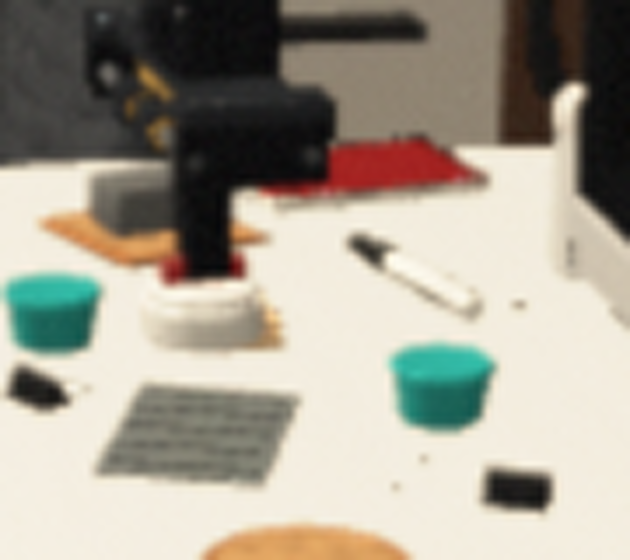

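```bash
python3 -m inch '[{"fingers":0.3,"delta_pos":[0,-2,0],"spin":0},{"fingers":0.3,"delta_pos":[0,-5,0],"spin":0},{"fingers":0.3,"delta_pos":[0,-9,0],"spin":0},{"fingers":0.3,"delta_pos":[0,-13,0],"spin":0},{"fingers":0.3,"delta_pos":[0.05,-16,0],"spin":0},{"fingers":0.3,"delta_pos":[0.05,-17.8,0],"spin":0},{"fingers":0.3,"delta_pos":[0.05,-18.25,0],"spin":0},{"fingers":0.3,"delta_pos":[0.05,-18.25,1],"spin":0},{"fingers":0.3,"delta_pos":[0.05,-18.25,2.5],"spin":0},{"fingers":0.3,"delta_pos":[0.05,-18.25,3.6],"spin":0},{"fingers":0.3,"delta_pos":[0.05,-18.25,4.1],"spin":0},{"fingers":0.3,"delta_pos":[0.05,-18.25,4.1],"spin":0},{"fingers":0.3,"delta_pos":[0.05,-18.25,4.1],"spin":0}]'
python3 - <<'E'
from look import *
go(.4743,-.1702,.0373,95)
crop('side','s22',205,150,295,230,7)
E
```

```text
time_s: 33.55
tcp_pos: [0.4745, -0.17, 0.0429]
ee_rot: [[-0.996, -0.087, 0.0], [-0.087, 0.996, -0.0], [-0.0, -0.0, -1.0]]
wrist_force: [0.4, -0.1, -0.3]
gripper_width: 0.088
delta [ 0.03 -0.02  0.56] spin [   0. -180.] | j6 -83.8 yaw 95.0 t 33.55 tcp [ 0.4745 -0.17    0.0429] grip 0.76
```

View pics/s22.png

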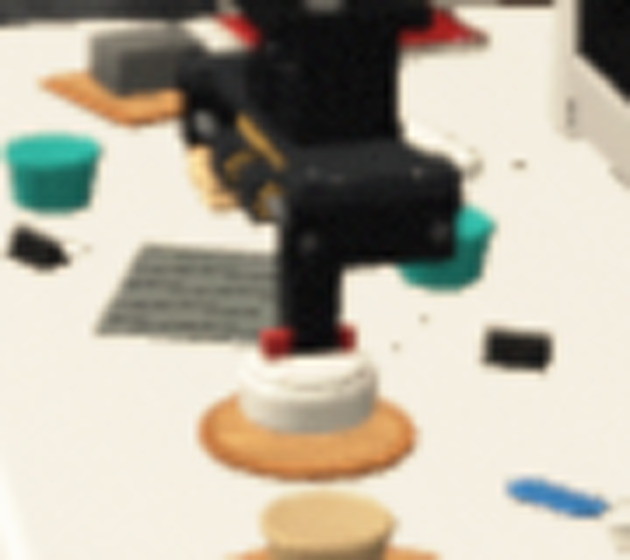

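Centred over the round coaster; lower, release, lift and move clear towards the start side.

```bash
python3 -m inch '[{"fingers":0.3,"delta_pos":[0,0,0.4],"spin":0},{"fingers":0.3,"delta_pos":[0,0,0.57],"spin":0},{"fingers":0.3,"delta_pos":[0,0,0.57],"spin":0},{"fingers":4,"delta_pos":[0,0,0.57],"spin":0},{"fingers":4,"delta_pos":[0,0,0.57],"spin":0},{"fingers":4,"delta_pos":[0,0,0.57],"spin":0},{"fingers":4,"delta_pos":[0,0,0.57],"spin":0},{"fingers":4,"delta_pos":[0,0,-2],"spin":0},{"fingers":4,"delta_pos":[0,0,-6],"spin":0},{"fingers":4,"delta_pos":[0,0,-12],"spin":0},{"fingers":4,"delta_pos":[0,0,-16],"spin":0},{"fingers":4,"delta_pos":[0,0,-16],"spin":0}]'
python3 - <<'E'
from look import *
go(.167,-.602,.223,105.4)
E
```

```text
time_s: 34.8
tcp_pos: [0.4786, -0.1712, 0.2106]
ee_rot: [[-0.996, -0.088, 0.016], [-0.088, 0.996, -0.003], [-0.016, -0.004, -1.0]]
wrist_force: [1.4, 0.1, 0.9]
gripper_width: 0.459
delta [ 34.81 -40.18  -1.61] spin [-10.4 169.6] | j6 -83.8 yaw 95.0 t 34.8 tcp [ 0.4786 -0.1712  0.2106] grip 3.99
```

```bash
python3 -m inch '[{"fingers":4,"delta_pos":[3.5,-4,-1],"spin":-5},{"fingers":4,"delta_pos":[7,-8,-1],"spin":-10},{"fingers":4,"delta_pos":[14,-16,-1],"spin":-10},{"fingers":4,"delta_pos":[21,-24,-1],"spin":-10},{"fingers":4,"delta_pos":[28,-32,-1],"spin":-10},{"fingers":4,"delta_pos":[34,-40,-1],"spin":-10},{"fingers":4,"delta_pos":[34,-40,-1],"spin":-10},{"fingers":4,"delta_pos":[34,-40,-1],"spin":-10},{"fingers":4,"delta_pos":[34,-40,-1],"spin":-10},{"fingers":4,"delta_pos":[34,-40,-1],"spin":-10},{"fingers":4,"delta_pos":[34,-40,-1],"spin":-10},{"fingers":4,"delta_pos":[34,-40,-1],"spin":-10},{"fingers":4,"delta_pos":[34,-40,-1],"spin":-10},{"fingers":4,"delta_pos":[34,-40,-1],"spin":-10}]'
python3 - <<'E'
from look import *
crop('top','t30',100,160,340,230,3)
crop('side','s30',195,130,295,250,5)
im=capture('top');S=6
def seg(name,x0,y0,x1,y1,f,z):
    sub=cv2.resize(im[y0:y1,x0:x1],None,fx=S,fy=S,interpolation=cv2.INTER_CUBIC); h=cv2.cvtColor(sub,cv2.COLOR_RGB2HSV).astype(int)
    cs,_=cv2.findContours(f(h).astype(np.uint8),cv2.RETR_EXTERNAL,cv2.CHAIN_APPROX_NONE)
    c=max(cs,key=cv2.contourArea); m=cv2.moments(c)
    print(name,onz('top',m['m10']/m['m00']/S+x0-.42,m['m01']/m['m00']/S+y0-.42,z)[:2],round(cv2.contourArea(c)/S/S,1),cv2.minAreaRect(c)[1:])
seg('box',100,168,145,216,lambda h:(h[...,1]<60)&(h[...,2]<140),.036)
seg('timer',240,172,282,214,lambda h:(h[...,1]<60)&(h[...,2]>120),.03)
seg('boards',150,172,192,205,lambda h:(h[...,1]>70),.016)
seg('rnd',236,168,286,218,lambda h:(h[...,1]>75),.006)
seg('sq',98,168,148,218,lambda h:(h[...,1]>75),.006)
seg('hex',284,178,328,220,lambda h:(h[...,1]>75),.006)
Z=dict(cup=.006,grey_box=.006,timer=.006)
pts('top',Z,.3)
E
```

```text
time_s: 36.2
tcp_pos: [0.1706, -0.5973, 0.2125]
ee_rot: [[-0.966, -0.259, -0.0], [-0.259, 0.966, 0.001], [-0.0, 0.001, -1.0]]
wrist_force: [0.4, -0.3, -0.2]
gripper_width: 0.459
box [0.4855 0.3383] 211.4 ((100.6070556640625, 81.304931640625), 75.41107940673828)
timer [ 0.4748 -0.1699] 1746.3 ((251.0, 251.0), 90.0)
boards [0.5038 0.1605] 187.5 ((68.0, 105.0), 90.0)
rnd [ 0.4743 -0.1702] 557.3 ((159.0, 161.0), 90.0)
sq [0.4886 0.3385] 722.9 ((162.1861114501953, 166.21929931640625), 64.60408782958984)
hex [ 0.451  -0.3338] 592.0 ((159.4789276123047, 176.81890869140625), 31.263729095458984)
top cup 0.73 174.3 212.4 [0.411  0.1458 0.006 ]
top cup 0.72 344.0 196.8 [ 0.454  -0.4767  0.006 ]
top cup 0.71 208.5 164.4 [0.5848 0.0188 0.006 ]
top cup 0.6 390.7 199.1 [ 0.4417 -0.6482  0.006 ]
top cup 0.47 304.1 200.2 [ 0.4448 -0.3295  0.006 ]
top grey_box 0.69 116.8 193.5 [0.4848 0.3552 0.006 ]
top timer 0.77 256.3 191.0 [ 0.4826 -0.1552  0.006 ]
```

View pics/t30.png

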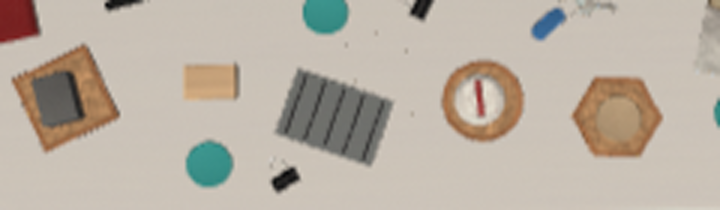

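View pics/s30.png

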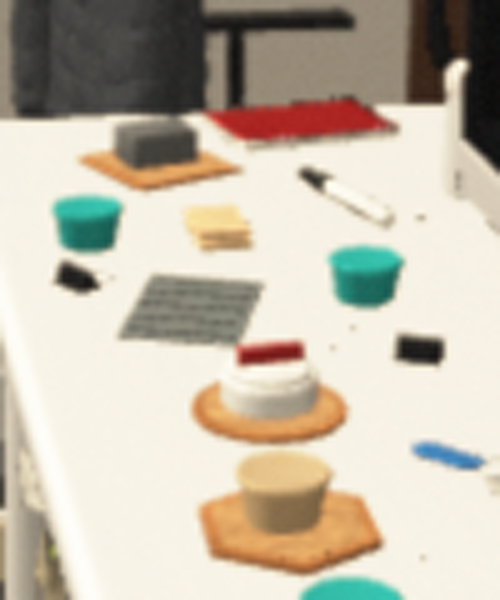

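```bash
python3 - <<'E'
from look import *
print('cup',onz('top',306.2,198.5,.038),'timer',onz('top',100+479/3-.5,160+99/3-.5,.03), sense()['time_s'])
print(finish_job())
E
```

```text
cup [ 0.4492 -0.3334  0.038 ] timer [ 0.4751 -0.1653  0.03  ] 36.5
the job is handed in; nothing more can be done
None
```

I moved everything to its place and handed the job in at about 36.5 s of the 126 s allowed. `finish_job` gives no verdict, so this rests on my own camera checks.

**What I did:** the cup went to the six-sided coaster and the spacer board onto the other board. The timer was parked on the grey mat, the box moved to the square coaster, and the timer then moved to the round one. At hand-in the gripper was holding nothing and the arm was clear, close to its start pose.

**Last checks from the pictures:**

| Thing | Distance from where it should be (15 mm allowed) |
|---|---|
| Cup on six-sided coaster | about 2 mm (about 5 mm in an earlier picture) |
| Box on square coaster | about 3 mm |
| Timer on round coaster | about 5 mm, read by eye from the top picture |
| Spacer board on the other board | edges flush by eye; the stack's centre is within 1 mm of where the lower board lay |

Everything looks upright in the side view, and the mat is bare.

**Checks that failed or disagreed:**
- **Timer:** the colour check on it failed because it picked up the background, so that figure is by eye.
- **Trained networks:** their points were rougher. For the box and timer they were about 17 mm from the coaster centres, and those of the cup, box and timer were off before any move too, so I went by the direct image measurements.
- **Box width:** the gripper read 44.5 mm where 50 mm was stated, and the top picture also showed it smaller than stated. The grip held without trouble.

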